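# Sort three instruments into their own trays and fit the bezel

## Task

The three instruments were put back in the wrong walnut trays: set the compass in the middle of the round tray, the hygrometer in the middle of the square tray and the spirit level in the middle of the oblong tray, lying lengthwise in it; begin by parking one of them on the bare cork mat to free its tray. Last of all, once all three are in their trays, lay the loose silver bezel ring on the compass's brass shoulder, around its raised white dial. Leave the two small black ebony knobs standing where they are.

Things in the scene. Friction and masses are not known exactly. Their poses are not given: they have to be found in the camera images.
- compass: Brass drum, 52 mm in diameter and 34 mm high, upright; its flat brass top is a shoulder from which a white dial 34 mm in diameter rises 7 mm more. Origin at the centre of the underside, z up; 0.25 kg nominal (all instrument masses vary by about 25 %). Starts in the square tray.
- hygrometer: Square brown wooden case, 50 x 50 mm and 34 mm high, with a flat round white dial on top (flush within 2 mm). Origin at the centre of the underside, x and y along its sides, z up; about 0.18 kg. Starts in the oblong tray.
- level: Spirit level: oblong dark steel bar, 84 mm long (x), 34 mm wide (y), 34 mm high, with brass ends and a glass tube along its top that stands 5 mm proud. Origin at the centre of the underside, z up; about 0.3 kg. Starts in the round tray.
- bezel: Silver metal ring lying flat and loose on the bench: outside diameter 58 mm, inside 44 mm, 10 mm high. Origin at the centre of the underside, z up; about 0.06 kg. It may be gripped across its outside. It fits loosely (5 mm all round) around the compass's white dial and rests on the brass shoulder, 34 mm above the compass's underside.
- round_tray: Fixed round dark walnut tray with a grey lining: outside diameter 120 mm, inside 108 mm; floor 6 mm and rim 11 mm above the bench. Origin at the centre of its underside, at bench height.
- square_tray: Fixed square dark walnut tray with a grey lining: outside 94 x 94 mm, inside 80 x 80 mm; floor 6 mm and rim 11 mm above the bench. Origin at the centre of its underside, at bench height; x and y along its sides.
- oblong_tray: Fixed oblong dark walnut tray with a grey lining: outside 130 x 90 mm, inside 116 mm (x) by 76 mm (y); floor 6 mm and rim 11 mm above the bench. Origin at the centre of its underside, at bench height; x is its long direction.
- cork_mat: Fixed bare cork mat, 110 x 110 mm and 4 mm thick, without a rim: the free spot. Origin at the centre of its underside, at bench height; x and y along its sides.
- knob_a: Loose turned ebony (black) setting knob, 24 mm in diameter, 24 mm high, standing on the bench; a bystander to be left alone. Origin at the centre of its underside.
- knob_b: A second ebony knob like knob_a, standing further to the robot's left; to be left alone. Origin at the centre of its underside.
Things that resemble listed ones, but are neither listed nor needed, are in the scene too. What is shaped like the compass but green or purple is not meant.

How it is judged (in metres and radians):
On the way, in this order (a step that is already met when the one before it is completed fails the run):
1. one of the three instruments stands, let go, on the cork mat (((x of compass in the frame of cork_mat between -0.045 and 0.045 m and y of compass in the frame of cork_mat between -0.045 and 0.045 m and z of compass in the frame of cork_mat below 0.008 m and angle between compass's own z axis and vertical below 0.12 rad and linear speed of compass below 0.03 m/s and contact force between the fingers and compass below 0.1 N) or (x of hygrometer in the frame of cork_mat between -0.045 and 0.045 m and y of hygrometer in the frame of cork_mat between -0.045 and 0.045 m and z of hygrometer in the frame of cork_mat below 0.008 m and angle between hygrometer's own z axis and vertical below 0.12 rad and linear speed of hygrometer below 0.03 m/s and contact force between the fingers and hygrometer below 0.1 N) or (x of level in the frame of cork_mat between -0.045 and 0.045 m and y of level in the frame of cork_mat between -0.045 and 0.045 m and z of level in the frame of cork_mat below 0.008 m and angle between level's own z axis and vertical below 0.12 rad and linear speed of level below 0.03 m/s and contact force between the fingers and level below 0.1 N))), for 0.2 s.
2. compass in the round tray, hygrometer in the square tray, level in the oblong tray, all let go (horizontal distance between compass and round_tray below 0.015 m and z of compass in the frame of round_tray between 0.002 and 0.01 m and angle between each of compass, hygrometer, level's own z axis and vertical below 0.12 rad and linear speed of each of compass, hygrometer, level below 0.03 m/s and contact force between the fingers and compass below 0.1 N and horizontal distance between hygrometer and square_tray below 0.015 m and z of hygrometer in the frame of square_tray between 0.002 and 0.01 m and contact force between the fingers and hygrometer below 0.1 N and horizontal distance between level and oblong_tray below 0.015 m and z of level in the frame of oblong_tray between 0.002 and 0.01 m and contact force between the fingers and level below 0.1 N and angle between the x axis of level and the x axis of oblong_tray, either way round below 0.26 rad), for 0.2 s.
3. the bezel ring lies on the compass's shoulder around the dial, let go, the instruments still in their trays (all of step 2 and horizontal distance between bezel and compass below 0.008 m and z of bezel in the frame of compass between 0.03 and 0.038 m and angle between bezel's own z axis and vertical below 0.12 rad and linear speed of bezel below 0.03 m/s and contact force between the fingers and bezel below 0.1 N), for 0.2 s.
At the end, for the whole second after the job is handed in: Compass in the round tray, hygrometer in the square tray, level in the oblong tray: each flat on the tray's floor, within 15 mm of its centre, the level lengthwise within 15 degrees; the bezel flat on the compass's shoulder, within 8 mm of its axis; all let go and at rest (all of step 3); the robot touches nothing.
It fails at once if an ebony knob is pushed more than 25 mm or knocked over (distance of any of knob_a, knob_b from where it was at the start of the episode above 0.025 m or angle between any of knob_a, knob_b's own z axis and vertical above 0.6 rad).
It also fails if it takes over 136 s, if anything falls off the work surface, if the arm or the gripper's body presses on something with over 40 N, if the wrist force passes 120 N, or if a joint passes its speed limit or range.

## Robot

A 7-joint arm with a two-finger parallel gripper is mounted at the origin on the work surface. World frame = base frame: x ahead of the robot, y to its left, z up, the work surface at z = 0. Lengths are in mm, angles in rad, forces in N, time in s.
With the tool pointing down it reaches from about 350 to 900 mm from the base axis. Payload 7.2 kg.
Tool frame: the origin (TCP) lies at the very end of the fingers, on their centre line; the grasp point (between the pads) lies 19 mm behind it (ctrl.grip_point_offset is the distance from the TCP to the grasp point, in mm); z points along the fingers, x is the direction in which the jaws open and shut, and the axes are right-handed (so a half turn about z gives the same grasp; the last joint's range is limited). The gripper opens to 88 mm and grips with 3 to 60 N. Pads are 20 mm wide; open, the fingers measure 115 mm over their backs; the gripper's body (75 mm by 178 mm) begins 61 mm behind the grasp point.
Start: joints at [1.217, 0.411, -0.013, 1.596, 0.006, 1.134, -0.082], TCP at [176.191, -599.655, 222.653] pointing down, gripper open.
Joint ranges: [-2.95, 2.95], [-0.29, 1.99], [-1.47, 1.44], [0.14, 2.54], [-1.03, 4.17], [0.13, 1.85], [-2.86, 2.86]. Speed limits (rad/s): [2.39, 2.39, 3.01, 3.01, 3.14, 3.14, 3.14].

## Interface

Orientations are given as a rotation vector (axis times angle).
In Python, from bench import ctrl gives the robot as it stands.
- The arm moves only by the shell command python3 -m creep 'ROWS'. ROWS is JSON, a list of rows, each an object with "fingers": the gripper's target within -1 to 1 (fully open at 1, half-way at 0, shut at -1); "offset": the shift along the tool's x, y, z in mm, a list of three; "spin": the turn about the tool's z in rad. A call has 1 to 8 rows; each row shifts and turns the pose as measured when the row begins, along the tool's axes as they then stand; what a row does not reach is not made up. A row lasts 1/8 s, in which the tool goes at most 62.5 mm and 10.7 degrees, less where a joint would pass 70% of its speed; a pose out of reach is approached as far as the arm can. A call with a gripper value outside its range is refused whole. The fingers move at their own pace and stop on an object; the grip force is fixed at half the most. Time passes only in rows, so rows that do not move let the fingers close. It gives the time, the measured TCP pose, the force and the opening at its end, in the units of the state.
- ctrl.read_state(): the state, without advancing time (a new reading comes with each control period).
- ctrl.camera(name): name is "scene" or "top" or "wrist"; returns a dict with "image" (400x640x3 uint8, blue, green, red), "depth" (400x640 float32, mm along the optical axis (not along the pixel's ray), 0 where there is no reading), "K" (3x3 intrinsics, pixels), "extrinsics" (4x4, takes a point from camera to world coordinates). Camera axes: x right, y down, z forward; pixel columns grow to the right and rows downward; lengths in mm; the calibration is good to about 2 mm. A picture is of the moment at which its call begins.
- ctrl.job_done(): hands the job in, once; it reports no verdict.
The state is a dict: "time": time; "joint_pos": joint angles; "qvel": joint speeds; "joint_efforts": joint torques, N m; "eef_pos": TCP position; "tcp_rot": TCP orientation; "ft_force": force on the tool from outside, world axes, zero at the start; "moment": the same for the moment, N m; "grip_width": finger opening in mm.
Only numpy, scipy, OpenCV 4.12 (cv2) and the standard library are available. Lean on these libraries where they do the work, as an engineer would, in place of code of your own. Each camera call takes 0.05 s, during which the arm holds its last target.

## Working session

There is one attempt and no reset: what is moved stays moved. The work goes in short steps, Python scripts to look and compute and a shell command to move; the robot and the scene stay as the last step left them, time stands still between calls to the robot, and variables do not carry over. Pictures are saved under pics/ and viewed, and the job is handed in when it is done.

```bash
ls; mkdir -p pics
python3 - <<'E'
from bench import ctrl
import cv2
s=ctrl.read_state(); print(s)
for n in ["scene","top","wrist"]:
    c=ctrl.camera(n); cv2.imwrite(f"pics/{n}0.png",c["image"]); print(n,c["K"].tolist(),c["extrinsics"].round(3).tolist())
E
```

```text
pics
{'time': 0.0, 'joint_pos': array([ 1.21676887,  0.41189982, -0.01270166,  1.59705756,  0.0055966 ,
        1.13432557, -0.08219654]), 'qvel': array([-0.00056426, -0.00011625,  0.00080687, -0.00014412, -0.00118828,
       -0.00083091,  0.00253945]), 'joint_efforts': array([-5.69404510e-04, -5.87940431e+01,  6.41661510e-01, -2.91074431e+01,
       -5.38611528e-02,  1.82453758e-02,  1.91698819e-04]), 'eef_pos': array([ 176.02414163, -599.15179033,  221.8036751 ]), 'tcp_rot': array([-2.51448928e+00,  1.88184181e+00,  2.18688949e-03]), 'ft_force': array([-0.00626363,  0.25488492,  0.42666217]), 'moment': array([-0.0351412 , -0.01010333, -0.05020047]), 'grip_width': 87.82836910765363}
scene [[383.9220110265281, 0.0, 321.73515430200484], [0.0, 383.9220110265281, 201.3116189194531], [0.0, 0.0, 1.0]] [[-0.861, 0.296, -0.414, 831.891], [0.509, 0.495, -0.704, 583.335], [-0.003, -0.817, -0.577, 535.414], [0.0, 0.0, 0.0, 1.0]]
top [[429.4800568500356, 0.0, 312.86901997617974], [0.0, 429.4800568500356, 190.91710590732043], [0.0, 0.0, 1.0]] [[0.046, -0.978, 0.205, 311.159], [-0.999, -0.044, 0.013, 0.368], [-0.004, -0.206, -0.979, 929.11], [0.0, 0.0, 0.0, 1.0]]
wrist [[303.8080138834768, 0.0, 310.473504196339], [0.0, 303.8080138834768, 194.14691881488767], [0.0, 0.0, 1.0]] [[0.282, -0.927, -0.247, 242.78], [-0.959, -0.273, -0.071, -579.301], [-0.002, 0.257, -0.967, 386.065], [0.0, 0.0, 0.0, 1.0]]
```

View pics/top0.png

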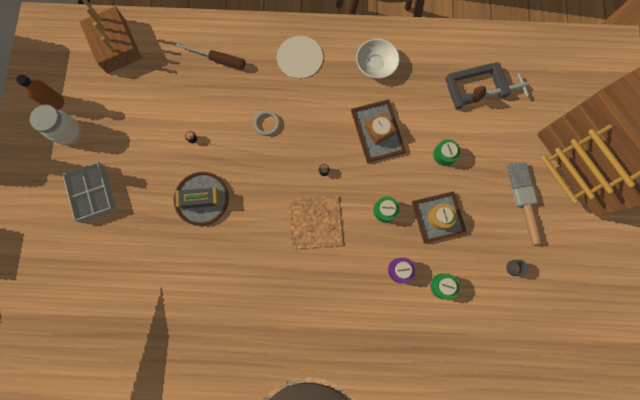

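View pics/scene0.png

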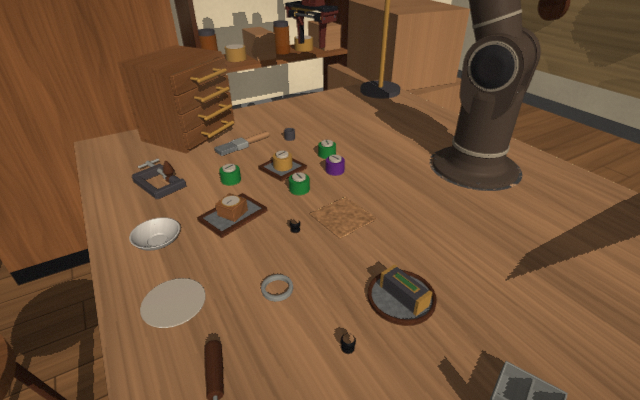

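View pics/wrist0.png

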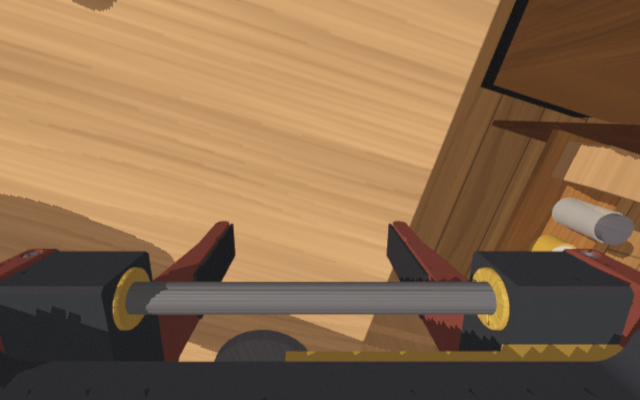

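The top view shows the round tray with the level at (201,198), the mat at (316,222), the oblong tray with the hygrometer at (379,130) and the square tray with the compass at (440,217). The bezel is at (267,124), and the knobs are at (324,170) and (191,137). The green and purple drums are decoys. Next I measure positions.

```bash
cat > h.py <<'E'
from bench import ctrl
import cv2, numpy as np
def cloud(n="top"):
    c=ctrl.camera(n); d=c["depth"].astype(float); K=c["K"]
    v,u=np.mgrid[0:400,0:640]
    P=np.stack([(u-K[0,2])/K[0,0]*d,(v-K[1,2])/K[1,1]*d,d],-1)
    W=P@c["extrinsics"][:3,:3].T+c["extrinsics"][:3,3]; W[d==0]=np.nan
    return c["image"],W,c
def rect(p): # world xy pts
    return cv2.minAreaRect(p.astype(np.float32))
def band(W,roi,lo,hi):
    u0,v0,u1,v1=roi; p=W[v0:v1,u0:u1].reshape(-1,3); p=p[~np.isnan(p[:,2])]
    return p[(p[:,2]>lo)&(p[:,2]<hi)]
E
python3 - <<'E'
from h import *
I,W,c=cloud()
R=dict(round=(168,165,235,232),mat=(283,190,350,255),oblong=(345,92,412,170),square=(408,187,472,248),bezel=(248,105,287,142),ka=(314,160,334,180),kb=(180,127,202,148))
for n,r in R.items():
    a=band(W,r,-20,80); print(n,"pct z",np.percentile(a[:,2],[2,10,30,50,70,90,98]).round(1))
for n in R:
    u0,v0,u1,v1=R[n]; cv2.imwrite(f"pics/c_{n}.png",cv2.resize(I[v0:v1,u0:u1],None,fx=4,fy=4,interpolation=cv2.INTER_NEAREST))
T=np.vstack([np.hstack([cv2.resize(I[v0:v1,u0:u1],(266,266),interpolation=cv2.INTER_NEAREST) for u0,v0,u1,v1 in [R[k] for k in g]]) for g in (["round","mat","oblong"],["square","bezel","ka"])])
cv2.imwrite("pics/tile.png",T)
E
```

```text
round pct z [-3.1 -1.6  0.2  3.8  7.8 39.3 42.5]
mat pct z [-2.6 -1.1  0.8  2.6  3.9  5.4  6.8]
oblong pct z [-3.  -1.5  0.2  2.   7.  31.5 42.1]
square pct z [-2.7 -1.2  0.7  3.3  8.6 39.5 47.7]
bezel pct z [-3.7 -2.2 -0.8  0.2  1.5  8.6 11.6]
ka pct z [-3.4 -2.1 -0.8  0.3  1.5 17.4 23.4]
kb pct z [-3.8 -2.2 -0.9  0.2  1.1 14.8 22.9]
```

View pics/tile.png

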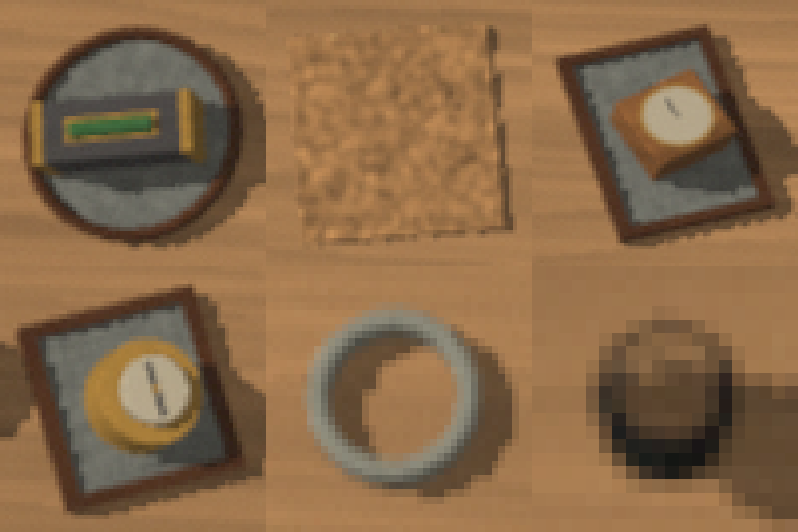

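```bash
cat >> h.py <<'E'
def plane(c,uv,z):
    uv=np.atleast_2d(uv).astype(float);K=c["K"];E=c["extrinsics"]
    d=np.stack([(uv[:,0]-K[0,2])/K[0,0],(uv[:,1]-K[1,2])/K[1,1],np.ones(len(uv))],-1)@E[:3,:3].T
    o=E[:3,3]; return (o+d*((z-o[2])/d[:,2])[:,None])
def show(n,r): print(n,np.round(r[0],1),np.round(r[1],1),round(r[2],1))
E
python3 - <<'E'
from h import *
I,W,c=cloud()
R=dict(round=(168,165,235,232),mat=(283,190,350,255),oblong=(345,92,412,170),square=(408,187,472,248),bezel=(248,105,287,142),ka=(314,160,334,180),kb=(180,127,202,148))
hsv=cv2.cvtColor(I,cv2.COLOR_BGR2HSV)
# average several depth frames
Ws=[W]+[cloud()[1] for _ in range(5)]
W=np.nanmean(Ws,0)
def clean(p): # largest blob
    g=np.zeros((400,640),np.uint8); g[p]=1
    n,l,s,_=cv2.connectedComponentsWithStats(g); k=1+np.argmax(s[1:,4]); return l==k
def sel(n,lo,hi):
    u0,v0,u1,v1=R[n]; m=np.zeros((400,640),bool); m[v0:v1,u0:u1]=True
    return clean(m&(W[...,2]>lo)&(W[...,2]<hi))
for n in ["round","oblong","square"]:
    u0,v0,u1,v1=R[n]; m=np.zeros((400,640),bool); m[v0:v1,u0:u1]=True
    q=clean(m&(W[...,2]>3)); show(n+" depth>3",rect(W[q][:,:2]))
    b=I[...,0].astype(int); r=I[...,2].astype(int)
    w=clean(m&(r<100)&(r-b>18)&(W[...,2]>6)&(W[...,2]<16)); ys,xs=np.nonzero(w); p=plane(c,np.c_[xs,ys],11)
    show(n+" walnut",rect(p[:,:2]))
    if n=="round": print(cv2.minEnclosingCircle(p[:,:2].astype(np.float32)))
for n,lo,hi in [("round",35,60),("oblong",35,60),("square",35,60),("square",43,60),("mat",2.2,9),("bezel",5,20),("ka",16,40),("kb",16,40)]:
    q=sel(n,lo,hi); show(f"{n}>{lo}",rect(W[q][:,:2])); print(W[q].mean(0).round(1),q.sum(),np.median(W[q][:,2]))
m=hsv[...,1]<60
for n in ["oblong","square"]:
    u0,v0,u1,v1=R[n]; k=np.zeros((400,640),bool);k[v0:v1,u0:u1]=True
    q=clean(k&(I.min(-1)>110)); ys,xs=np.nonzero(q); p=plane(c,np.c_[xs,ys],36+6 if n=="oblong" else 47); show(n+" dial",rect(p[:,:2])); print(p.mean(0))
E
```

```text
round depth>3 [478.7 257.6] [118.7 116.8] 48.7
round walnut [478.  254.7] [116.1 111.6] 5.0
((477.3394470214844, 255.8454132080078), 59.01007080078125)
oblong depth>3 [ 652.3 -126.4] [130.2  90.4] 17.6
oblong walnut [ 650.6 -126.8] [128.7  90.4] 17.7
square depth>3 [ 461. -261.] [94.  94.3] 16.0
square walnut [ 459.8 -260.9] [91.9 95.4] 15.8
round>35 [475.9 260.4] [34.3 85.3] 7.9
[475.3 260.2  40.3] 653 40.00649168727343
oblong>35 [ 651.2 -128.7] [50.1 50.5] 31.4
[ 649.7 -128.3   40.6] 510 40.79740388576327
square>35 [ 458.9 -262. ] [51.  50.1] 1.9
[ 458.1 -260.9   43. ] 489 40.83832099831574
square>43 [ 458.7 -261.9] [31.6 32.6] 2.8
[ 458.8 -262.    47.1] 213 47.15501880824818
mat>2.2 [438.2   5.8] [109.9 110. ] 7.1
[437.5   5.8   3.9] 2539 3.926820285027304
bezel>5 [659.1 126.7] [56.2 56. ] 53.5
[658.6 126.6   9.2] 229 9.422500933947049
ka>16 [552.   -7.4] [21.3 21.9] 2.4
[550.1  -7.5  21.5] 44 22.16835579692156
kb>16 [613.6 290.4] [16.2 22. ] 47.1
[612.3 288.6  21. ] 39 21.43981194409173
oblong dial [ 650.3 -129.9] [36.1 35.4] 45.2
[ 650.1901334  -129.49282869   42.        ]
square dial [ 458.2 -262.1] [31.4 31.9] 45.6
[ 458.35741215 -262.02352086   47.        ]
```

```bash
cat > go.py <<'E'
import sys,numpy as np
from bench import ctrl
from scipy.spatial.transform import Rotation as Ro
x,y,z,yaw=map(float,sys.argv[1:5])
s=ctrl.read_state(); R=Ro.from_rotvec(s["tcp_rot"]); M=R.as_matrix()
cy=np.degrees(np.arctan2(M[1,0],M[0,0]))
d=((yaw-cy+90)%180)-90
sp=-np.radians(d); R2=(R*Ro.from_rotvec([0,0,sp])).as_matrix()
off=R2.T@(np.array([x,y,z])-s["eef_pos"])
print("t",round(s["time"],2),"p",s["eef_pos"].round(1),"yaw",cy.round(1),"tilt",np.degrees(np.arccos(-M[2,2])).round(2),"w",round(s["grip_width"],1),"F",s["ft_force"].round(1),"q7",s["joint_pos"][6].round(2))
print("spin",round(sp,3),"then offset",off.round(1),"norm",np.linalg.norm(off).round(1),"xyonly",np.hypot(*off[:2]).round(1))
E
python3 go.py 458.6 -262 222 -29.7
```

```text
t 0.5 p [ 176.2 -599.6  222.6] yaw -73.6 tilt 0.01 w 88.0 F [-0.7 -1.1 -0.2] q7 -0.08
spin -0.767 then offset [  78.  -433.2    0.6] norm 440.2 xyonly 440.2
```

```bash
python3 -m creep '[{"fingers":1,"offset":[0,0,0],"spin":-0.15},{"fingers":1,"offset":[0,0,0],"spin":-0.15},{"fingers":1,"offset":[0,0,0],"spin":-0.15},{"fingers":1,"offset":[0,0,0],"spin":-0.15},{"fingers":1,"offset":[0,0,0],"spin":-0.16},{"fingers":1,"offset":[10,-54,0],"spin":0},{"fingers":1,"offset":[10,-54,0],"spin":0},{"fingers":1,"offset":[10,-54,0],"spin":0}]';python3 go.py 458.6 -262 222 -29.7
```

```text
time: 1.5
eef_pos: [278.9, -472.5, 221.9]
tcp_rot: [3.039, -0.788, -0.001]
ft_force: [0.7, 0.5, 0.5]
grip_width: 87.9
t 1.5 p [ 278.9 -472.5  221.9] yaw -29.1 tilt 0.11 w 87.9 F [0.7 0.5 0.5] q7 0.37
spin 0.011 then offset [  51.8 -271.9   -0.6] norm 276.8 xyonly 276.8
```

Motion tracks well. I continue to above the compass.

```bash
python3 -m creep '[{"fingers":1,"offset":[10,-54,0],"spin":0},{"fingers":1,"offset":[10,-54,0],"spin":0},{"fingers":1,"offset":[10,-54,0],"spin":0},{"fingers":1,"offset":[10,-54,0],"spin":0},{"fingers":1,"offset":[11,-54,0],"spin":0},{"fingers":1,"offset":[0,0,0],"spin":0}]';python3 go.py 458.6 -262 15 -29.7
python3 -c "
from h import *
cv2.imwrite('pics/w1.png',ctrl.camera('wrist')['image'])"
```

```text
time: 2.25
eef_pos: [462.6, -250.3, 223.3]
tcp_rot: [3.041, -0.779, 0.006]
ft_force: [-0.5, -0.7, 0.4]
grip_width: 88.2
t 2.25 p [ 462.6 -250.3  223.3] yaw -28.7 tilt 0.28 w 88.2 F [-0.5 -0.7  0.4] q7 -0.21
spin 0.017 then offset [  1.4  11.9 208.3] norm 208.6 xyonly 12.0
```

View pics/w1.png

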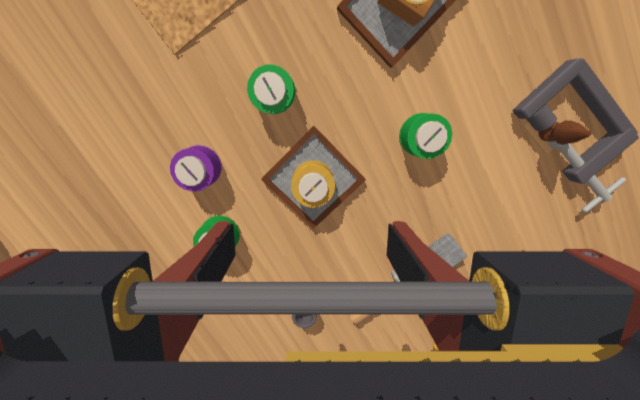

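The wrist view shows the compass centred in the tray at about (313,186), with the fingers clear on both sides. I'll cross-check its position with the wrist camera and get the decoy positions.

Run:
```python
from h import *
I,W,c=cloud("wrist")
q=band(W,(280,150,350,215),43,55); show("dial",rect(q[:,:2])); print(len(q),q.mean(0))
q=band(W,(280,150,350,215),36,55); show("compass",rect(q[:,:2]))
for n,r in dict(g1=(245,60,300,125),p=(165,140,225,195),g2=(395,105,460,165),g3=(190,212,222,245)).items():
    q=band(W,r,25,55); print(n,q.mean(0).round(0))
```

```text
dial [ 460.4 -261.4] [46.7 47.3] 74.0
794 [ 459.74401948 -261.75845716   48.33199406]
compass [ 459.2 -262.2] [50.7 50.8] 55.4
g1 [ 470. -145.   39.]
p [ 347. -178.   39.]
g2 [ 601. -274.   39.]
g3 [ 312. -249.   36.]
```

```bash
python3 -m creep '[{"fingers":1,"offset":[1.4,11.5,0],"spin":0.017},{"fingers":1,"offset":[0,0,50],"spin":0},{"fingers":1,"offset":[0,0,50],"spin":0},{"fingers":1,"offset":[0,0,40],"spin":0},{"fingers":1,"offset":[0,0,0],"spin":0}]';python3 go.py 459 -262 15 -29.7
```

```text
time: 2.98
eef_pos: [449.6, -279.0, 80.7]
tcp_rot: [3.016, -0.842, 0.007]
ft_force: [0.6, -0.1, 1.0]
grip_width: 87.7
t 2.98 p [ 449.6 -279.    80.7] yaw -31.2 tilt 0.64 w 87.7 F [ 0.6 -0.1  1. ] q7 -0.29
spin -0.026 then offset [ -0.7 -20.   65.5] norm 68.5 xyonly 20.0
```

```bash
python3 -m creep '[{"fingers":1,"offset":[0,0,0],"spin":0},{"fingers":1,"offset":[0,0,0],"spin":0}]';python3 go.py 459 -262 15 -29.7; python3 -m creep '[{"fingers":1,"offset":[-0.5,-19,0],"spin":-0.02},{"fingers":1,"offset":[0,0,0],"spin":0},{"fingers":1,"offset":[0,0,0],"spin":0}]';python3 go.py 459 -262 15 -29.7
```

```text
time: 3.22
eef_pos: [450.0, -281.8, 83.4]
tcp_rot: [3.013, -0.847, 0.011]
ft_force: [0.5, -0.1, 0.0]
grip_width: 87.6
t 3.23 p [ 450.  -281.8   83.4] yaw -31.4 tilt 0.8 w 87.6 F [ 0.5 -0.1  0. ] q7 -0.28
spin -0.03 then offset [ -2.6 -22.3  68.2] norm 71.8 xyonly 22.5
time: 3.6
eef_pos: [462.0, -264.4, 86.1]
tcp_rot: [3.021, -0.813, 0.019]
ft_force: [-0.1, 0.1, 1.1]
grip_width: 87.9
t 3.6 p [ 462.  -264.4   86.1] yaw -30.1 tilt 1.02 w 87.9 F [-0.1  0.1  1.1] q7 -0.31
spin -0.007 then offset [-4.9 -1.3 71.1] norm 71.2 xyonly 5.0
```

```bash
for i in 1 2 3; do python3 -m creep '[{"fingers":1,"offset":[0,0,0],"spin":0}]' >/dev/null; python3 go.py 459 -262 15 -29.7;  python3 -c "
from h import *; s=ctrl.read_state(); print(s['tcp_rot'].round(4),s['qvel'].round(3))"; done
```

```text
t 3.73 p [ 462.2 -264.3   86.3] yaw -30.1 tilt 1.04 w 87.8 F [-0.1 -0.4  0.3] q7 -0.31
spin -0.007 then offset [-4.9 -1.1 71.2] norm 71.4 xyonly 5.1
[ 3.0209 -0.8124  0.0192] [-0.    -0.003  0.002 -0.001  0.004  0.002 -0.001]
t 3.85 p [ 462.  -264.4   86.3] yaw -30.1 tilt 1.04 w 87.5 F [ 0.7 -0.6 -0.3] q7 -0.31
spin -0.007 then offset [-4.9 -1.3 71.2] norm 71.4 xyonly 5.0
[ 3.0207 -0.8125  0.019 ] [-0.002 -0.001 -0.001  0.    -0.001  0.    -0.   ]
t 3.98 p [ 461.9 -264.5   86.2] yaw -30.1 tilt 1.03 w 87.7 F [ 0.4 -0.2  1.5] q7 -0.31
spin -0.007 then offset [-4.8 -1.4 71.1] norm 71.3 xyonly 5.0
[ 3.0206 -0.8129  0.0186] [ 0.003  0.     0.002  0.003 -0.    -0.     0.001]
```

```bash
python3 -m creep '[{"fingers":1,"offset":[-3,-1,10],"spin":0},{"fingers":1,"offset":[-2,0,16],"spin":0},{"fingers":1,"offset":[0,0,20],"spin":0},{"fingers":1,"offset":[0,0,10],"spin":0},{"fingers":1,"offset":[0,0,5],"spin":0},{"fingers":1,"offset":[0,0,0],"spin":0},{"fingers":1,"offset":[0,0,0],"spin":0}]';python3 go.py 459 -262 15 -29.7
```

```text
time: 4.85
eef_pos: [457.1, -261.5, 20.1]
tcp_rot: [3.021, -0.814, 0.015]
ft_force: [-0.5, -0.1, 0.6]
grip_width: 87.6
t 4.85 p [ 457.1 -261.5   20.1] yaw -30.1 tilt 0.92 w 87.6 F [-0.5 -0.1  0.6] q7 -0.36
spin -0.008 then offset [ 1.8 -0.6  5.1] norm 5.4 xyonly 1.9
```

```bash
python3 -m creep '[{"fingers":1,"offset":[1.8,-0.6,5],"spin":0},{"fingers":-1,"offset":[0,0,0],"spin":0},{"fingers":-1,"offset":[0,0,0],"spin":0},{"fingers":-1,"offset":[0,0,0],"spin":0},{"fingers":-1,"offset":[0,0,0],"spin":0},{"fingers":-1,"offset":[0,0,0],"spin":0}]';python3 go.py 459 -262 75 -29.7
```

```text
time: 5.6
eef_pos: [459.9, -262.5, 15.9]
tcp_rot: [3.02, -0.814, 0.019]
ft_force: [-0.4, 0.4, -0.4]
grip_width: 51.7
t 5.6 p [ 459.9 -262.5   15.9] yaw -30.2 tilt 1.03 w 51.7 F [-0.4  0.4 -0.4] q7 -0.37
spin -0.008 then offset [ -0.2   0.6 -59.1] norm 59.1 xyonly 0.6
```

Gripped at a width of 51.7. Lifting.

```bash
python3 -m creep '[{"fingers":-1,"offset":[0,0,-8],"spin":0},{"fingers":-1,"offset":[0,0,-18],"spin":0},{"fingers":-1,"offset":[0,0,-25],"spin":0},{"fingers":-1,"offset":[0,0,-18],"spin":0},{"fingers":-1,"offset":[0,0,-8],"spin":0},{"fingers":-1,"offset":[0,0,0],"spin":0},{"fingers":-1,"offset":[0,0,0],"spin":0}]';python3 go.py 438 6 90 -29.7
```

```text
time: 6.48
eef_pos: [456.9, -260.2, 94.7]
tcp_rot: [3.021, -0.814, 0.011]
ft_force: [-0.2, -0.5, -2.5]
grip_width: 51.5
t 6.47 p [ 456.9 -260.2   94.7] yaw -30.1 tilt 0.82 w 51.5 F [-0.2 -0.5 -2.5] q7 -0.3
spin -0.008 then offset [-148.4 -221.9    0.9] norm 266.9 xyonly 266.9
```

```bash
python3 -m creep '[{"fingers":-1,"offset":[-8,-12,0],"spin":0},{"fingers":-1,"offset":[-15,-22,0],"spin":0},{"fingers":-1,"offset":[-22,-33,0],"spin":0},{"fingers":-1,"offset":[-26,-39,0],"spin":0},{"fingers":-1,"offset":[-26,-39,0],"spin":0},{"fingers":-1,"offset":[-22,-33,0],"spin":0},{"fingers":-1,"offset":[-14,-21,0],"spin":0},{"fingers":-1,"offset":[-6,-9,0],"spin":0}]'; python3 -m creep '[{"fingers":-1,"offset":[0,0,0],"spin":0},{"fingers":-1,"offset":[0,0,0],"spin":0}]' >/dev/null; python3 go.py 438 6 14.5 -29.7
```

```text
time: 7.48
eef_pos: [436.1, 3.4, 87.6]
tcp_rot: [3.025, -0.81, 0.0]
ft_force: [0.2, -0.8, -3.6]
grip_width: 51.5
t 7.72 p [435.6   3.1  87.2] yaw -29.9 tilt 0.63 w 51.3 F [-0.2 -0.2 -3.1] q7 -0.87
spin -0.004 then offset [ 0.5 -4.4 72.7] norm 72.8 xyonly 4.5
```

```bash
python3 -m creep '[{"fingers":-1,"offset":[0.5,-4,8],"spin":0},{"fingers":-1,"offset":[0,0,18],"spin":0},{"fingers":-1,"offset":[0,0,20],"spin":0},{"fingers":-1,"offset":[0,0,14],"spin":0},{"fingers":-1,"offset":[0,0,6],"spin":0},{"fingers":-1,"offset":[0,0,0],"spin":0},{"fingers":-1,"offset":[0,0,0],"spin":0}]';python3 go.py 438 6 14.5 -29.7
```

```text
time: 8.6
eef_pos: [439.5, 2.0, 17.9]
tcp_rot: [3.021, -0.821, 0.0]
ft_force: [-0.1, -0.3, -3.2]
grip_width: 51.5
t 8.6 p [439.5   2.   17.9] yaw -30.4 tilt 0.65 w 51.5 F [-0.1 -0.3 -3.2] q7 -0.97
spin -0.012 then offset [-3.3 -2.8  3.3] norm 5.4 xyonly 4.3
```

```bash
python3 -m creep '[{"fingers":-1,"offset":[-3,-2.5,2],"spin":0},{"fingers":-1,"offset":[0,0,1.5],"spin":0},{"fingers":-1,"offset":[0,0,0],"spin":0}]';python3 go.py 438 6 13.5 -29.7
```

```text
time: 8.98
eef_pos: [438.9, 6.1, 15.1]
tcp_rot: [3.021, -0.821, 0.004]
ft_force: [0.1, -0.4, -2.3]
grip_width: 51.5
t 8.97 p [438.9   6.1  15.1] yaw -30.4 tilt 0.64 w 51.5 F [ 0.1 -0.4 -2.3] q7 -0.99
spin -0.012 then offset [-0.7  0.5  1.6] norm 1.9 xyonly 0.9
```

```bash
python3 -m creep '[{"fingers":-1,"offset":[0,0,1],"spin":0},{"fingers":1,"offset":[0,0,0],"spin":0},{"fingers":1,"offset":[0,0,0],"spin":0},{"fingers":1,"offset":[0,0,0],"spin":0},{"fingers":1,"offset":[0,0,0],"spin":0},{"fingers":1,"offset":[0,0,0],"spin":0},{"fingers":1,"offset":[0,0,-10],"spin":0},{"fingers":1,"offset":[0,0,-20],"spin":0}]'; python3 -m creep '[{"fingers":1,"offset":[0,0,-30],"spin":0},{"fingers":1,"offset":[0,0,-30],"spin":0},{"fingers":1,"offset":[0,0,-20],"spin":0},{"fingers":1,"offset":[0,0,-10],"spin":0},{"fingers":1,"offset":[0,0,0],"spin":0},{"fingers":1,"offset":[0,0,0],"spin":0}]'
python3 go.py 651 -129 140 31.4
python3 - <<'E'
from h import *
I,W,c=cloud("wrist"); cv2.imwrite("pics/w2.png",I)
E
```

```text
time: 9.98
eef_pos: [438.8, 6.5, 45.1]
tcp_rot: [3.021, -0.82, 0.002]
ft_force: [-0.9, 0.2, -0.4]
grip_width: 87.6
time: 10.72
eef_pos: [438.9, 7.8, 140.9]
tcp_rot: [3.022, -0.82, 0.006]
ft_force: [-0.0, -0.1, -0.9]
grip_width: 87.8
t 10.72 p [438.9   7.8 140.9] yaw -30.4 tilt 0.64 w 87.8 F [-0.  -0.1 -0.9] q7 -0.82
spin -1.078 then offset [109.8 227.2   2.7] norm 252.4 xyonly 252.4
```

View pics/w2.png

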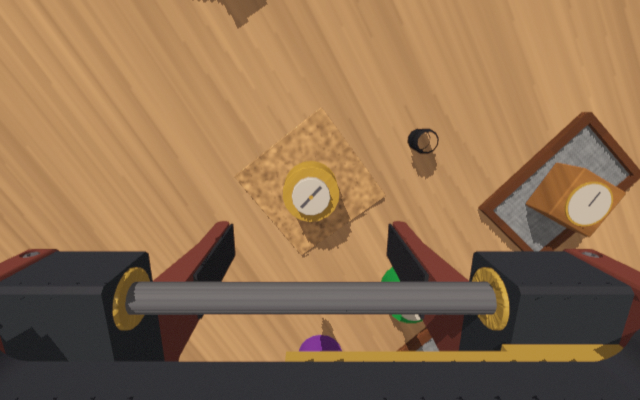

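The compass stands upright in the middle of the mat at (310,192). Now the hygrometer.

```bash
python3 -m creep '[{"fingers":1,"offset":[0,0,0],"spin":-0.08},{"fingers":1,"offset":[0,0,0],"spin":-0.16},{"fingers":1,"offset":[0,0,0],"spin":-0.18},{"fingers":1,"offset":[0,0,0],"spin":-0.18},{"fingers":1,"offset":[0,0,0],"spin":-0.18},{"fingers":1,"offset":[0,0,0],"spin":-0.16},{"fingers":1,"offset":[0,0,0],"spin":-0.08},{"fingers":1,"offset":[0,0,0],"spin":0}]' >/dev/null
python3 go.py 651 -129 140 31.4
```

```text
t 11.78 p [434.8   8.4 134.3] yaw 30.1 tilt 0.83 w 88.1 F [ 0.7 -0.   0.2] q7 0.16
spin -0.023 then offset [112.9 229.9  -7.1] norm 256.3 xyonly 256.2
```

```bash
python3 -m creep '[{"fingers":1,"offset":[5,10,0],"spin":-0.02},{"fingers":1,"offset":[10,21,0],"spin":0},{"fingers":1,"offset":[16,32,0],"spin":0},{"fingers":1,"offset":[20,41,0],"spin":0},{"fingers":1,"offset":[20,41,0],"spin":0},{"fingers":1,"offset":[16,32,0],"spin":0},{"fingers":1,"offset":[11,23,0],"spin":0},{"fingers":1,"offset":[6,12,0],"spin":0}]'; python3 -m creep '[{"fingers":1,"offset":[0,0,0],"spin":0},{"fingers":1,"offset":[0,0,0],"spin":0}]' >/dev/null; python3 go.py 651 -129 140 31.4
python3 - <<'E'
from h import *
I,W,c=cloud("wrist"); cv2.imwrite("pics/w3.png",I)
E
```

```text
time: 12.78
eef_pos: [641.7, -128.1, 129.1]
tcp_rot: [3.022, 0.834, -0.027]
ft_force: [-0.5, -0.4, 0.1]
grip_width: 87.7
t 13.03 p [ 641.9 -129.   127.5] yaw 30.7 tilt 1.12 w 87.8 F [-0.1 -0.5 -0.3] q7 0.37
spin -0.012 then offset [  7.6   4.7 -12.6] norm 15.4 xyonly 8.9
```

View pics/w3.png

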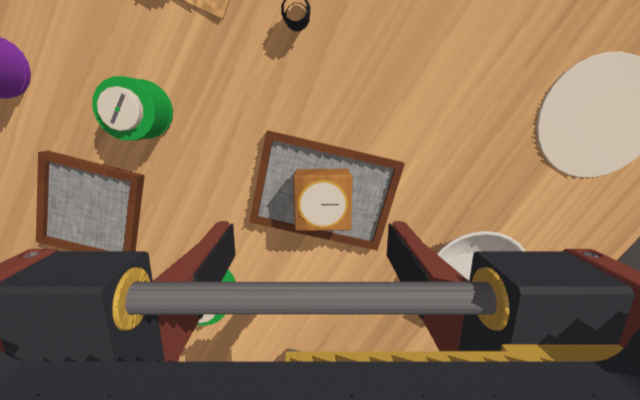

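The hygrometer sits at (323,200), square to the jaws. Descending.

```bash
python3 -m creep '[{"fingers":1,"offset":[7,4.5,0],"spin":-0.01},{"fingers":1,"offset":[0,0,8],"spin":0},{"fingers":1,"offset":[0,0,18],"spin":0},{"fingers":1,"offset":[0,0,28],"spin":0},{"fingers":1,"offset":[0,0,24],"spin":0},{"fingers":1,"offset":[0,0,12],"spin":0},{"fingers":1,"offset":[0,0,0],"spin":0},{"fingers":1,"offset":[0,0,0],"spin":0}]' ; python3 go.py 651 -129 15 31.4
```

```text
time: 14.08
eef_pos: [647.3, -129.2, 31.5]
tcp_rot: [3.018, 0.85, -0.032]
ft_force: [-0.2, 0.6, 0.8]
grip_width: 87.5
t 14.07 p [ 647.3 -129.2   31.5] yaw 31.4 tilt 1.2 w 87.5 F [-0.2  0.6  0.8] q7 0.33
spin 0.001 then offset [ 3.6  1.7 16.4] norm 16.9 xyonly 4.0
```

```bash
python3 -m creep '[{"fingers":1,"offset":[3.5,1.7,6],"spin":0},{"fingers":1,"offset":[0,0,8],"spin":0},{"fingers":1,"offset":[0,0,2],"spin":0},{"fingers":-1,"offset":[0,0,0],"spin":0},{"fingers":-1,"offset":[0,0,0],"spin":0},{"fingers":-1,"offset":[0,0,0],"spin":0},{"fingers":-1,"offset":[0,0,0],"spin":0},{"fingers":-1,"offset":[0,0,0],"spin":0}]' ; python3 go.py 651 -129 15 31.4
```

```text
time: 15.08
eef_pos: [652.6, -129.2, 16.6]
tcp_rot: [3.017, 0.849, -0.027]
ft_force: [-0.3, 0.2, -1.2]
grip_width: 49.9
t 15.07 p [ 652.6 -129.2   16.6] yaw 31.4 tilt 1.06 w 49.9 F [-0.3  0.2 -1.2] q7 0.32
spin 0.0 then offset [-1.2 -1.   1.6] norm 2.2 xyonly 1.6
```

```bash
python3 -m creep '[{"fingers":-1,"offset":[0,0,-8],"spin":0},{"fingers":-1,"offset":[0,0,-18],"spin":0},{"fingers":-1,"offset":[0,0,-25],"spin":0.06},{"fingers":-1,"offset":[0,0,-18],"spin":0.1},{"fingers":-1,"offset":[0,0,-8],"spin":0.07},{"fingers":-1,"offset":[0,0,0],"spin":0.03},{"fingers":-1,"offset":[0,0,0],"spin":0},{"fingers":-1,"offset":[0,0,0],"spin":0}]';python3 go.py 460.7 -261 95 16
```

```text
time: 16.08
eef_pos: [654.2, -127.9, 101.6]
tcp_rot: [3.1, 0.442, -0.021]
ft_force: [0.0, 0.1, -1.8]
grip_width: 49.8
t 16.07 p [ 654.2 -127.9  101.6] yaw 16.2 tilt 0.95 w 49.8 F [ 0.   0.1 -1.8] q7 0.13
spin 0.004 then offset [-222.6   74.5   10.5] norm 235.0 xyonly 234.8
```

```bash
python3 -m creep '[{"fingers":-1,"offset":[-10,3,0],"spin":0},{"fingers":-1,"offset":[-23,8,0],"spin":0},{"fingers":-1,"offset":[-34,11,0],"spin":0},{"fingers":-1,"offset":[-43,14,0],"spin":0},{"fingers":-1,"offset":[-43,14,0],"spin":0},{"fingers":-1,"offset":[-34,11,0],"spin":0},{"fingers":-1,"offset":[-23,8,0],"spin":0},{"fingers":-1,"offset":[-11,4,0],"spin":0}]'; python3 -m creep '[{"fingers":-1,"offset":[0,0,0],"spin":0},{"fingers":-1,"offset":[0,0,0],"spin":0}]' >/dev/null; python3 go.py 460.7 -261 17 16
```

```text
time: 17.08
eef_pos: [450.7, -265.1, 102.4]
tcp_rot: [3.102, 0.446, -0.031]
ft_force: [0.3, -0.2, -1.4]
grip_width: 49.9
t 17.32 p [ 450.9 -265.   102.4] yaw 16.3 tilt 1.18 w 49.8 F [ 0.5  0.7 -1.8] q7 0.45
spin 0.006 then offset [12.3 -1.5 85.2] norm 86.1 xyonly 12.4
```

```bash
python3 -m creep '[{"fingers":-1,"offset":[6,-0.7,8],"spin":0},{"fingers":-1,"offset":[6,-0.7,16],"spin":0},{"fingers":-1,"offset":[0,0,22],"spin":0},{"fingers":-1,"offset":[0,0,18],"spin":0},{"fingers":-1,"offset":[0,0,8],"spin":0},{"fingers":-1,"offset":[0,0,2],"spin":0},{"fingers":-1,"offset":[0,0,0],"spin":0},{"fingers":-1,"offset":[0,0,0],"spin":0}]'; python3 go.py 460.7 -261 17 16
```

```text
time: 18.32
eef_pos: [465.8, -255.5, 21.9]
tcp_rot: [3.104, 0.458, -0.028]
ft_force: [-0.6, -0.3, -2.0]
grip_width: 50.5
t 18.32 p [ 465.8 -255.5   21.9] yaw 16.8 tilt 1.05 w 50.5 F [-0.6 -0.3 -2. ] q7 0.36
spin 0.014 then offset [-6.3  3.8  5. ] norm 9.0 xyonly 7.4
```

```bash
python3 -m creep '[{"fingers":-1,"offset":[-3,2,1],"spin":0},{"fingers":-1,"offset":[-3,1.8,1],"spin":0},{"fingers":-1,"offset":[0,0,1],"spin":0},{"fingers":-1,"offset":[0,0,1],"spin":0},{"fingers":-1,"offset":[0,0,0],"spin":0}]'; python3 go.py 460.7 -261 16.6 16
```

```text
time: 18.95
eef_pos: [461.1, -262.3, 19.0]
tcp_rot: [3.102, 0.456, -0.026]
ft_force: [0.4, 0.2, -1.1]
grip_width: 49.9
t 18.95 p [ 461.1 -262.3   19. ] yaw 16.7 tilt 0.99 w 49.9 F [ 0.4  0.2 -1.1] q7 0.37
spin 0.012 then offset [-0.  -1.4  2.4] norm 2.8 xyonly 1.4
```

```bash
python3 -m creep '[{"fingers":-1,"offset":[0,-1,1.2],"spin":0},{"fingers":-1,"offset":[0,0,1.2],"spin":0},{"fingers":-1,"offset":[0,0,0.5],"spin":0},{"fingers":-1,"offset":[0,0,0],"spin":0}]'; python3 go.py 460.7 -261 16.6 16
```

```text
time: 19.45
eef_pos: [461.0, -261.2, 16.5]
tcp_rot: [3.102, 0.456, -0.026]
ft_force: [0.6, 0.3, -1.4]
grip_width: 49.8
t 19.45 p [ 461.  -261.2   16.5] yaw 16.7 tilt 1.0 w 49.8 F [ 0.6  0.3 -1.4] q7 0.36
spin 0.013 then offset [-0.2 -0.2 -0.1] norm 0.3 xyonly 0.3
```

Release, rise to about 140, then turn and travel towards the level.

```bash
python3 -m creep '[{"fingers":1,"offset":[0,0,0],"spin":0},{"fingers":1,"offset":[0,0,0],"spin":0},{"fingers":1,"offset":[0,0,0],"spin":0},{"fingers":1,"offset":[0,0,0],"spin":0},{"fingers":1,"offset":[0,0,0],"spin":0},{"fingers":1,"offset":[0,0,-10],"spin":0},{"fingers":1,"offset":[0,0,-20],"spin":0},{"fingers":1,"offset":[0,0,-30],"spin":0}]'; python3 -m creep '[{"fingers":1,"offset":[0,0,-30],"spin":0},{"fingers":1,"offset":[0,0,-20],"spin":0.05},{"fingers":1,"offset":[0,0,-10],"spin":0.05},{"fingers":1,"offset":[0,0,0],"spin":0.05},{"fingers":1,"offset":[0,0,0],"spin":0},{"fingers":1,"offset":[0,0,0],"spin":0}]'
python3 go.py 475.8 260 140 7.9
python3 - <<'E'
from h import *
I,W,c=cloud("wrist"); cv2.imwrite("pics/w4.png",I)
E
```

```text
time: 20.45
eef_pos: [461.1, -259.9, 77.3]
tcp_rot: [3.104, 0.458, -0.029]
ft_force: [0.3, 0.4, 0.4]
grip_width: 87.7
time: 21.2
eef_pos: [463.1, -259.6, 143.6]
tcp_rot: [3.126, 0.215, -0.022]
ft_force: [0.2, -0.3, -0.4]
grip_width: 87.9
t 21.2 p [ 463.1 -259.6  143.6] yaw 7.9 tilt 0.94 w 87.9 F [ 0.2 -0.3 -0.4] q7 0.33
spin -0.0 then offset [  84.  -512.9   -1.3] norm 519.8 xyonly 519.8
```

View pics/w4.png

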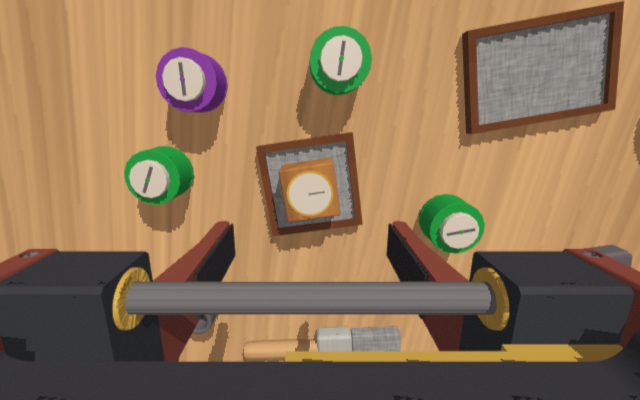

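The hygrometer is centred in the square tray at (310,190). Now to the level.

```bash
python3 -m creep '[{"fingers":1,"offset":[2,-12,0],"spin":0},{"fingers":1,"offset":[4,-25,0],"spin":0},{"fingers":1,"offset":[6,-39,0],"spin":0},{"fingers":1,"offset":[8,-51,0],"spin":0},{"fingers":1,"offset":[8,-51,0],"spin":0},{"fingers":1,"offset":[8,-51,0],"spin":0},{"fingers":1,"offset":[8,-51,0],"spin":0},{"fingers":1,"offset":[8,-51,0],"spin":0}]'; python3 go.py 475.8 260 140 7.9
```

```text
time: 22.25
eef_pos: [467.1, 87.0, 139.4]
tcp_rot: [3.128, 0.211, -0.025]
ft_force: [0.5, -0.1, 0.7]
grip_width: 88.1
t 22.25 p [467.1  87.  139.4] yaw 7.7 tilt 0.97 w 88.1 F [ 0.5 -0.1  0.7] q7 -0.39
spin -0.003 then offset [  32.4 -170.2   -2. ] norm 173.2 xyonly 173.2
```

```bash
python3 -m creep '[{"fingers":1,"offset":[8,-51,0],"spin":0},{"fingers":1,"offset":[7,-44,0],"spin":0},{"fingers":1,"offset":[6,-35,0],"spin":0},{"fingers":1,"offset":[4,-25,0],"spin":0},{"fingers":1,"offset":[2,-13,0],"spin":0},{"fingers":1,"offset":[0,0,0],"spin":0},{"fingers":1,"offset":[0,0,0],"spin":0},{"fingers":1,"offset":[0,0,0],"spin":0}]'; python3 go.py 475.8 260 140 7.9
```

```text
time: 23.25
eef_pos: [465.3, 268.1, 137.2]
tcp_rot: [3.128, 0.226, -0.029]
ft_force: [0.6, 0.5, -0.3]
grip_width: 87.4
t 23.25 p [465.3 268.1 137.2] yaw 8.3 tilt 1.11 w 87.4 F [ 0.6  0.5 -0.3] q7 -0.76
spin 0.007 then offset [ 9.3  9.5 -2.9] norm 13.6 xyonly 13.3
```

```bash
python3 -m creep '[{"fingers":1,"offset":[9,9,0],"spin":0},{"fingers":1,"offset":[0,0,8],"spin":0},{"fingers":1,"offset":[0,0,12],"spin":0},{"fingers":1,"offset":[0,0,6],"spin":0},{"fingers":1,"offset":[0,0,0],"spin":0},{"fingers":1,"offset":[0,0,0],"spin":0}]'; python3 go.py 475.8 260 15 7.9
python3 - <<'E'
from h import *
I,W,c=cloud("wrist"); cv2.imwrite("pics/w5.png",I)
q=band(W,(230,120,400,240),36,60); q=q[(abs(q[:,0]-476)<70)&(abs(q[:,1]-260)<70)]
show("level",rect(q[:,:2]));print(len(q))
E
```

```text
time: 24.0
eef_pos: [476.0, 257.5, 108.5]
tcp_rot: [3.127, 0.222, -0.031]
ft_force: [-0.3, 0.3, 0.4]
grip_width: 87.7
t 24.0 p [476.  257.5 108.5] yaw 8.1 tilt 1.18 w 87.7 F [-0.3  0.3  0.4] q7 -0.76
spin 0.004 then offset [ 2.  -3.1 93.5] norm 93.6 xyonly 3.6
level [475.2 265.5] [34.1 75.7] 7.7
4019
```

View pics/w5.png

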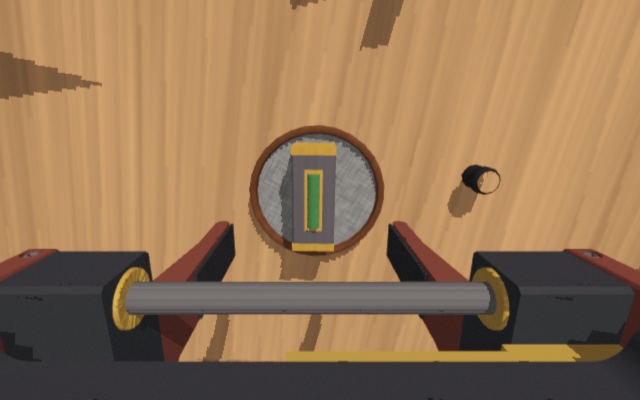

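The level is at (313,197), aligned with the jaws; my crop clipped its far end, so I keep the top-camera centre. Knob b is clear of the fingers. Descending.

```bash
python3 -m creep '[{"fingers":1,"offset":[2,-3,8],"spin":0},{"fingers":1,"offset":[0,0,18],"spin":0},{"fingers":1,"offset":[0,0,26],"spin":0},{"fingers":1,"offset":[0,0,18],"spin":0},{"fingers":1,"offset":[0,0,8],"spin":0},{"fingers":1,"offset":[0,0,2],"spin":0},{"fingers":1,"offset":[0,0,0],"spin":0},{"fingers":1,"offset":[0,0,0],"spin":0}]' ; python3 go.py 475.5 260.3 15 7.9
```

```text
time: 25.05
eef_pos: [476.3, 261.0, 24.1]
tcp_rot: [3.127, 0.223, -0.029]
ft_force: [-0.3, 0.4, 0.5]
grip_width: 87.9
t 25.05 p [476.3 261.   24.1] yaw 8.1 tilt 1.12 w 87.9 F [-0.3  0.4  0.5] q7 -0.85
spin 0.004 then offset [-0.8  0.5  9.1] norm 9.2 xyonly 0.9
```

```bash
python3 -m creep '[{"fingers":1,"offset":[-0.5,0.5,6],"spin":0},{"fingers":1,"offset":[0,0,3],"spin":0},{"fingers":-1,"offset":[0,0,0],"spin":0},{"fingers":-1,"offset":[0,0,0],"spin":0},{"fingers":-1,"offset":[0,0,0],"spin":0},{"fingers":-1,"offset":[0,0,0],"spin":0},{"fingers":-1,"offset":[0,0,0],"spin":0},{"fingers":-1,"offset":[0,0,0],"spin":0}]' ; python3 go.py 475.5 260.3 15 7.9
```

```text
time: 26.05
eef_pos: [476.5, 260.6, 15.7]
tcp_rot: [3.128, 0.222, -0.026]
ft_force: [-0.8, 0.8, -0.0]
grip_width: 34.0
t 26.05 p [476.5 260.6  15.7] yaw 8.1 tilt 1.0 w 34.0 F [-0.8  0.8 -0. ] q7 -0.85
spin 0.004 then offset [-1.   0.1  0.7] norm 1.2 xyonly 1.0
```

```bash
python3 -m creep '[{"fingers":-1,"offset":[0,0,-8],"spin":0},{"fingers":-1,"offset":[0,0,-18],"spin":0},{"fingers":-1,"offset":[0,0,-27],"spin":0},{"fingers":-1,"offset":[0,0,-20],"spin":0},{"fingers":-1,"offset":[0,0,-8],"spin":0},{"fingers":-1,"offset":[0,0,0],"spin":0},{"fingers":-1,"offset":[0,0,0],"spin":0}]';python3 go.py 652 -126.5 100 8.1
```

```text
time: 26.92
eef_pos: [477.1, 260.6, 101.9]
tcp_rot: [3.127, 0.223, -0.027]
ft_force: [0.2, 1.0, -2.7]
grip_width: 33.9
t 26.93 p [477.1 260.6 101.9] yaw 8.1 tilt 1.05 w 33.9 F [ 0.2  1.  -2.7] q7 -0.77
spin 0.001 then offset [118.6 407.8   1.8] norm 424.7 xyonly 424.7
```

```bash
python3 -m creep '[{"fingers":-1,"offset":[3,12,0],"spin":0},{"fingers":-1,"offset":[7,24,0],"spin":0},{"fingers":-1,"offset":[11,38,0],"spin":0},{"fingers":-1,"offset":[14,48,0],"spin":0},{"fingers":-1,"offset":[14,48,0],"spin":0},{"fingers":-1,"offset":[14,48,0],"spin":0},{"fingers":-1,"offset":[14,48,0],"spin":0},{"fingers":-1,"offset":[12,43,0],"spin":0}]'; python3 -m creep '[{"fingers":-1,"offset":[10,36,0],"spin":0},{"fingers":-1,"offset":[8,28,0],"spin":0},{"fingers":-1,"offset":[5,18,0],"spin":0},{"fingers":-1,"offset":[3,9,0],"spin":0},{"fingers":-1,"offset":[0,0,0],"spin":0},{"fingers":-1,"offset":[0,0,0],"spin":0}]'; python3 go.py 652 -126.5 100 -72.3
```

```text
time: 27.92
eef_pos: [610.1, -44.5, 96.0]
tcp_rot: [3.126, 0.232, -0.041]
ft_force: [0.7, 0.1, -2.8]
grip_width: 34.0
time: 28.68
eef_pos: [647.4, -140.4, 91.0]
tcp_rot: [3.127, 0.222, -0.053]
ft_force: [-0.7, -0.3, -4.2]
grip_width: 33.6
t 28.68 p [ 647.4 -140.4   91. ] yaw 8.1 tilt 1.97 w 33.6 F [-0.7 -0.3 -4.2] q7 -0.02
spin 1.404 then offset [-11.8  -8.3  -9.3] norm 17.2 xyonly 14.4
```

```bash
python3 -m creep '[{"fingers":-1,"offset":[0,0,0],"spin":0.08},{"fingers":-1,"offset":[0,0,0],"spin":0.15},{"fingers":-1,"offset":[0,0,0],"spin":0.18},{"fingers":-1,"offset":[0,0,0],"spin":0.18},{"fingers":-1,"offset":[0,0,0],"spin":0.18},{"fingers":-1,"offset":[0,0,0],"spin":0.18},{"fingers":-1,"offset":[0,0,0],"spin":0.18},{"fingers":-1,"offset":[0,0,0],"spin":0.15}]' >/dev/null; python3 -m creep '[{"fingers":-1,"offset":[0,0,0],"spin":0.08},{"fingers":-1,"offset":[0,0,0],"spin":0},{"fingers":-1,"offset":[0,0,0],"spin":0},{"fingers":-1,"offset":[0,0,0],"spin":0}]'; python3 go.py 652 -126.5 100 -72.3
```

```text
time: 30.18
eef_pos: [645.9, -120.6, 93.5]
tcp_rot: [2.544, -1.809, -0.04]
ft_force: [0.4, 0.1, -3.3]
grip_width: 33.9
t 30.18 p [ 645.9 -120.6   93.5] yaw -70.8 tilt 1.86 w 33.9 F [ 0.4  0.1 -3.3] q7 -1.25
spin 0.025 then offset [ 7.5 -3.8 -6.7] norm 10.7 xyonly 8.3
```

```bash
python3 -m creep '[{"fingers":-1,"offset":[4,-2,6],"spin":0.025},{"fingers":-1,"offset":[3,-1,14],"spin":0},{"fingers":-1,"offset":[0,0,20],"spin":0},{"fingers":-1,"offset":[0,0,16],"spin":0},{"fingers":-1,"offset":[0,0,8],"spin":0},{"fingers":-1,"offset":[0,0,2],"spin":0},{"fingers":-1,"offset":[0,0,0],"spin":0},{"fingers":-1,"offset":[0,0,0],"spin":0}]'; python3 go.py 652 -126.5 16 -72.3
```

```text
time: 31.18
eef_pos: [648.2, -127.1, 21.1]
tcp_rot: [2.519, -1.841, -0.043]
ft_force: [0.3, -0.0, -2.3]
grip_width: 34.2
t 31.18 p [ 648.2 -127.1   21.1] yaw -72.3 tilt 1.99 w 34.2 F [ 0.3 -0.  -2.3] q7 -1.28
spin -0.001 then offset [ 0.7 -4.   5. ] norm 6.4 xyonly 4.0
```

```bash
python3 -m creep '[{"fingers":-1,"offset":[0.5,-2,1],"spin":0},{"fingers":-1,"offset":[0,-2,1],"spin":0},{"fingers":-1,"offset":[0,0,1],"spin":0},{"fingers":-1,"offset":[0,0,1],"spin":0},{"fingers":-1,"offset":[0,0,0],"spin":0},{"fingers":-1,"offset":[0,0,0],"spin":0}]'; python3 go.py 652 -126.5 16 -72.3
```

```text
time: 31.92
eef_pos: [653.1, -126.3, 18.0]
tcp_rot: [2.52, -1.842, -0.04]
ft_force: [-0.2, -0.7, -2.9]
grip_width: 34.1
t 31.93 p [ 653.1 -126.3   18. ] yaw -72.3 tilt 1.87 w 34.1 F [-0.2 -0.7 -2.9] q7 -1.28
spin -0.001 then offset [-0.2  1.   2. ] norm 2.3 xyonly 1.1
```

```bash
python3 -m creep '[{"fingers":-1,"offset":[0,0.5,1],"spin":0},{"fingers":-1,"offset":[0,0,0.8],"spin":0},{"fingers":-1,"offset":[0,0,0],"spin":0}]'; python3 go.py 652 -126.5 16 -72.3;  python3 -m creep '[{"fingers":1,"offset":[0,0,0],"spin":0},{"fingers":1,"offset":[0,0,0],"spin":0},{"fingers":1,"offset":[0,0,0],"spin":0},{"fingers":1,"offset":[0,0,0],"spin":0},{"fingers":1,"offset":[0,0,0],"spin":0},{"fingers":1,"offset":[0,0,-10],"spin":0},{"fingers":1,"offset":[0,0,-20],"spin":0},{"fingers":1,"offset":[0,0,-30],"spin":0}]'; python3 -m creep '[{"fingers":1,"offset":[0,0,-30],"spin":0},{"fingers":1,"offset":[0,0,-20],"spin":0},{"fingers":1,"offset":[0,0,-10],"spin":0},{"fingers":1,"offset":[0,0,0],"spin":0},{"fingers":1,"offset":[0,0,0],"spin":0}]'
python3 go.py 438.5 6.5 140 -30
python3 - <<'E'
from h import *
I,W,c=cloud("wrist"); cv2.imwrite("pics/w6.png",I)
E
```

```text
time: 32.3
eef_pos: [652.6, -126.5, 16.8]
tcp_rot: [2.52, -1.842, -0.039]
ft_force: [-0.9, -0.4, -1.2]
grip_width: 33.9
t 32.3 p [ 652.6 -126.5   16.8] yaw -72.3 tilt 1.85 w 33.9 F [-0.9 -0.4 -1.2] q7 -1.28
spin -0.001 then offset [-0.2  0.5  0.8] norm 1.0 xyonly 0.6
time: 33.3
eef_pos: [654.3, -126.4, 78.8]
tcp_rot: [2.519, -1.841, -0.041]
ft_force: [0.0, 0.1, -0.6]
grip_width: 88.0
time: 33.92
eef_pos: [658.6, -126.4, 148.7]
tcp_rot: [2.523, -1.844, -0.029]
ft_force: [0.1, -0.8, 0.0]
grip_width: 87.9
t 33.92 p [ 658.6 -126.4  148.7] yaw -72.3 tilt 1.43 w 87.9 F [ 0.1 -0.8  0. ] q7 -1.25
spin -0.739 then offset [-256.8   -5.3   13.8] norm 257.2 xyonly 256.9
```

View pics/w6.png

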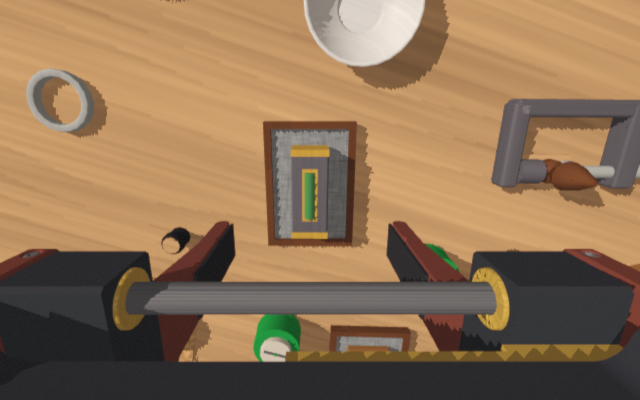

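The level lies lengthwise in the oblong tray at (309,193). Next I collect the compass.

```bash
python3 -m creep '[{"fingers":1,"offset":[0,0,0],"spin":-0.06},{"fingers":1,"offset":[0,0,0],"spin":-0.14},{"fingers":1,"offset":[0,0,0],"spin":-0.17},{"fingers":1,"offset":[0,0,0],"spin":-0.17},{"fingers":1,"offset":[0,0,0],"spin":-0.13},{"fingers":1,"offset":[0,0,0],"spin":-0.06},{"fingers":1,"offset":[0,0,0],"spin":0},{"fingers":1,"offset":[0,0,0],"spin":0}]' >/dev/null; python3 go.py 438.5 6.5 140 -30
```

```text
t 34.98 p [ 654.4 -125.8  139.9] yaw -29.2 tilt 2.2 w 87.7 F [-0.3  0.3 -0.4] q7 -0.58
spin 0.014 then offset [-252.9   -6.8    8.2] norm 253.2 xyonly 253.0
```

```bash
python3 -m creep '[{"fingers":1,"offset":[-12,0,0],"spin":0.01},{"fingers":1,"offset":[-24,-1,1],"spin":0},{"fingers":1,"offset":[-38,-1,1],"spin":0},{"fingers":1,"offset":[-48,-1,1],"spin":0},{"fingers":1,"offset":[-48,-1,1],"spin":0},{"fingers":1,"offset":[-38,-1,1],"spin":0},{"fingers":1,"offset":[-26,-1,1],"spin":0},{"fingers":1,"offset":[-14,-1,1],"spin":0}]' >/dev/null; python3 -m creep '[{"fingers":1,"offset":[0,0,0],"spin":0},{"fingers":1,"offset":[0,0,0],"spin":0}]'; python3 go.py 438.5 6.5 100 -30
python3 - <<'E'
from h import *
I,W,c=cloud("wrist"); cv2.imwrite("pics/w7.png",I)
q=band(W,(200,80,450,300),30,60); q=q[(abs(q[:,0]-438)<60)&(abs(q[:,1]-6)<60)]
show("compass",rect(q[:,:2])); print(len(q))
I,W,c=cloud("top"); q=band(W,(283,160,350,255),34,60); q=q[(abs(q[:,0]-438)<60)&(abs(q[:,1]-6)<60)]; show("top",rect(q[:,:2])); cv2.imwrite("pics/t7.png",I)
E
```

```text
time: 36.22
eef_pos: [432.0, 10.0, 141.0]
tcp_rot: [3.021, -0.817, -0.055]
ft_force: [0.5, 0.1, 0.8]
grip_width: 87.9
t 36.23 p [432.  10. 141.] yaw -30.3 tilt 2.1 w 87.9 F [0.5 0.1 0.8] q7 -0.81
spin -0.005 then offset [ 8.6 -1.  40.7] norm 41.6 xyonly 8.7
compass [438.4   6.3] [51.3 50.6] 61.5
2534
top [0. 0.] [0. 0.] 0.0
```

View pics/w7.png

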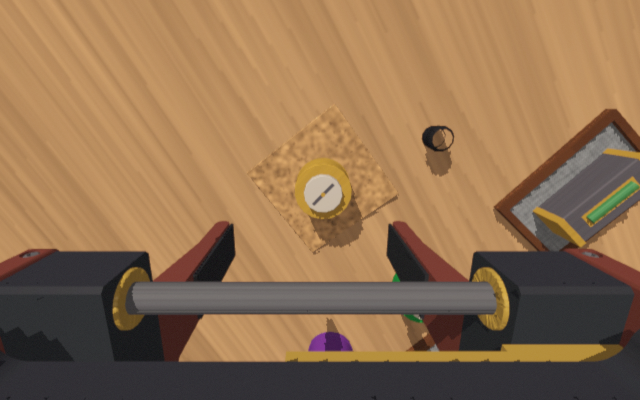

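The wrist camera confirms the compass at (438.4, 6.3) mm, pixel (323,190). Descending.

```bash
python3 -m creep '[{"fingers":1,"offset":[4,-0.5,6],"spin":0},{"fingers":1,"offset":[4,-0.5,16],"spin":0},{"fingers":1,"offset":[0,0,26],"spin":0},{"fingers":1,"offset":[0,0,30],"spin":0},{"fingers":1,"offset":[0,0,22],"spin":0},{"fingers":1,"offset":[0,0,10],"spin":0},{"fingers":1,"offset":[0,0,0],"spin":0},{"fingers":1,"offset":[0,0,0],"spin":0}]'; python3 go.py 438.4 6.3 13 -30
```

```text
time: 37.33
eef_pos: [436.7, 5.1, 22.0]
tcp_rot: [3.021, -0.823, -0.061]
ft_force: [0.2, 0.4, 0.3]
grip_width: 87.7
t 37.33 p [436.7   5.1  22. ] yaw -30.5 tilt 2.31 w 87.7 F [0.2 0.4 0.3] q7 -0.94
spin -0.009 then offset [ 1.2 -2.   8.9] norm 9.2 xyonly 2.3
```

```bash
python3 -m creep '[{"fingers":1,"offset":[1,-2,5],"spin":0},{"fingers":1,"offset":[0,0,4],"spin":0},{"fingers":-1,"offset":[0,0,0],"spin":0},{"fingers":-1,"offset":[0,0,0],"spin":0},{"fingers":-1,"offset":[0,0,0],"spin":0},{"fingers":-1,"offset":[0,0,0],"spin":0},{"fingers":-1,"offset":[0,0,0],"spin":0}]' >/dev/null; python3 go.py 438.4 6.3 13 -30; python3 -m creep '[{"fingers":-1,"offset":[0,0,-8],"spin":0},{"fingers":-1,"offset":[0,0,-18],"spin":0},{"fingers":-1,"offset":[0,0,-27],"spin":0},{"fingers":-1,"offset":[0,0,-20],"spin":0},{"fingers":-1,"offset":[0,0,-8],"spin":0},{"fingers":-1,"offset":[0,0,0],"spin":0},{"fingers":-1,"offset":[0,0,0],"spin":0}]';python3 go.py 478.5 257 95 -30
```

```text
t 38.2 p [439.7   6.4  14. ] yaw -30.5 tilt 2.11 w 51.8 F [-0.2 -0.5 -1.1] q7 -0.95
spin -0.009 then offset [-1.1  0.7  1.1] norm 1.7 xyonly 1.3
time: 39.08
eef_pos: [440.8, 6.1, 97.3]
tcp_rot: [3.02, -0.823, -0.061]
ft_force: [0.4, 0.6, -3.3]
grip_width: 51.8
t 39.08 p [440.8   6.1  97.3] yaw -30.5 tilt 2.32 w 51.8 F [ 0.4  0.6 -3.3] q7 -0.85
spin -0.009 then offset [ -92.7 -236.2    0.7] norm 253.8 xyonly 253.8
```

```bash
python3 -m creep '[{"fingers":-1,"offset":[-4,-11,0],"spin":0},{"fingers":-1,"offset":[-9,-23,0],"spin":0},{"fingers":-1,"offset":[-15,-37,0],"spin":0},{"fingers":-1,"offset":[-18,-46,0],"spin":0},{"fingers":-1,"offset":[-18,-46,0],"spin":0},{"fingers":-1,"offset":[-14,-36,0],"spin":0},{"fingers":-1,"offset":[-9,-23,0],"spin":0},{"fingers":-1,"offset":[-5,-12,0],"spin":0}]' >/dev/null; python3 -m creep '[{"fingers":-1,"offset":[0,0,0],"spin":0},{"fingers":-1,"offset":[0,0,0],"spin":0}]'; python3 go.py 478.5 257 17 -30
```

```text
time: 40.33
eef_pos: [476.9, 266.5, 88.9]
tcp_rot: [3.017, -0.822, -0.077]
ft_force: [0.1, -0.3, -3.1]
grip_width: 51.8
t 40.33 p [476.9 266.5  88.9] yaw -30.5 tilt 2.95 w 51.8 F [ 0.1 -0.3 -3.1] q7 -1.36
spin -0.009 then offset [ 9.3  5.5 71.7] norm 72.5 xyonly 10.8
```

```bash
python3 -m creep '[{"fingers":-1,"offset":[5,3,6],"spin":0},{"fingers":-1,"offset":[4,2.5,14],"spin":0},{"fingers":-1,"offset":[0,0,20],"spin":0},{"fingers":-1,"offset":[0,0,16],"spin":0},{"fingers":-1,"offset":[0,0,8],"spin":0},{"fingers":-1,"offset":[0,0,0],"spin":0},{"fingers":-1,"offset":[0,0,0],"spin":0}]'; python3 go.py 478.5 257 17 -30
```

```text
time: 41.2
eef_pos: [479.8, 250.8, 20.3]
tcp_rot: [3.011, -0.831, -0.077]
ft_force: [-0.3, 0.2, -2.6]
grip_width: 51.5
t 41.2 p [479.8 250.8  20.3] yaw -30.9 tilt 2.97 w 51.5 F [-0.3  0.2 -2.6] q7 -1.39
spin -0.015 then offset [-4.1 -4.8  3.3] norm 7.1 xyonly 6.3
```

```bash
python3 -m creep '[{"fingers":-1,"offset":[-2,-2.4,0],"spin":0},{"fingers":-1,"offset":[-2,-2.4,1],"spin":0},{"fingers":-1,"offset":[0,0,1],"spin":0},{"fingers":-1,"offset":[0,0,1],"spin":0},{"fingers":-1,"offset":[0,0,0],"spin":0}]'; python3 go.py 478.5 257 16 -30
```

```text
time: 41.82
eef_pos: [479.4, 258.4, 18.6]
tcp_rot: [3.013, -0.831, -0.074]
ft_force: [0.1, 0.9, -2.8]
grip_width: 51.8
t 41.83 p [479.4 258.4  18.6] yaw -30.9 tilt 2.83 w 51.8 F [ 0.1  0.9 -2.8] q7 -1.4
spin -0.015 then offset [-0.   1.6  2.6] norm 3.1 xyonly 1.6
```

```bash
python3 -m creep '[{"fingers":-1,"offset":[0,1.2,1],"spin":0},{"fingers":-1,"offset":[0,0,1],"spin":0},{"fingers":-1,"offset":[0,0,0.5],"spin":0},{"fingers":-1,"offset":[0,0,0],"spin":0}]'; python3 go.py 478.5 257 16 -30;  python3 -m creep '[{"fingers":1,"offset":[0,0,0],"spin":0},{"fingers":1,"offset":[0,0,0],"spin":0},{"fingers":1,"offset":[0,0,0],"spin":0},{"fingers":1,"offset":[0,0,0],"spin":0},{"fingers":1,"offset":[0,0,0],"spin":0},{"fingers":1,"offset":[0,0,-10],"spin":0},{"fingers":1,"offset":[0,0,-20],"spin":0},{"fingers":1,"offset":[0,0,-30],"spin":0}]'; python3 -m creep '[{"fingers":1,"offset":[0,0,-30],"spin":0},{"fingers":1,"offset":[0,0,-20],"spin":0},{"fingers":1,"offset":[0,0,-10],"spin":0},{"fingers":1,"offset":[0,0,0],"spin":0},{"fingers":1,"offset":[0,0,0],"spin":0}]'
python3 go.py 659 126.7 140 10
python3 - <<'E'
from h import *
I,W,c=cloud("wrist"); cv2.imwrite("pics/w8.png",I)
q=band(W,(200,80,450,300),32,60); q=q[(abs(q[:,0]-478)<60)&(abs(q[:,1]-257)<60)]
show("compass",rect(q[:,:2])); print(len(q))
E
```

```text
time: 42.32
eef_pos: [478.7, 257.1, 16.3]
tcp_rot: [3.013, -0.831, -0.073]
ft_force: [-0.6, 1.4, -1.3]
grip_width: 51.6
t 42.33 p [478.7 257.1  16.3] yaw -30.9 tilt 2.82 w 51.6 F [-0.6  1.4 -1.3] q7 -1.41
spin -0.015 then offset [-0.1  0.1  0.3] norm 0.4 xyonly 0.2
time: 43.32
eef_pos: [481.1, 257.1, 77.4]
tcp_rot: [3.012, -0.83, -0.076]
ft_force: [0.3, -0.3, -0.2]
grip_width: 88.1
time: 43.95
eef_pos: [485.0, 257.8, 142.9]
tcp_rot: [3.015, -0.83, -0.071]
ft_force: [0.9, -0.7, 0.3]
grip_width: 87.6
t 43.95 p [485.  257.8 142.9] yaw -30.8 tilt 2.72 w 87.6 F [ 0.9 -0.7  0.3] q7 -1.31
spin -0.713 then offset [148.5 159.4  -5.2] norm 217.9 xyonly 217.8
compass [478.1 256.6] [50.9 50.9] 55.7
2508
```

View pics/w8.png

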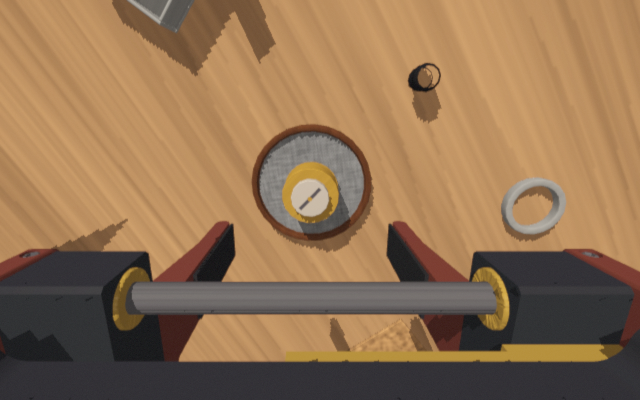

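The compass is at (478.1, 256.6), centred in the round tray (pixel (311,192)). Now the bezel.

```bash
python3 go.py 659 126.7 140 -30.8
```

```text
t 44.0 p [484.9 257.8 142.8] yaw -30.8 tilt 2.73 w 87.8 F [-0.3  0.4  0.2] q7 -1.31
spin -0.0 then offset [216.6  23.6  -5.4] norm 217.9 xyonly 217.9
```

```bash
python3 -m creep '[{"fingers":1,"offset":[11,1,0],"spin":0},{"fingers":1,"offset":[22,2,-1],"spin":0},{"fingers":1,"offset":[33,4,-1],"spin":0},{"fingers":1,"offset":[42,5,-1],"spin":0},{"fingers":1,"offset":[42,5,-1],"spin":0},{"fingers":1,"offset":[33,4,-1],"spin":0},{"fingers":1,"offset":[21,2,0],"spin":0},{"fingers":1,"offset":[10,1,0],"spin":0}]' >/dev/null; python3 -m creep '[{"fingers":1,"offset":[0,0,0],"spin":0.1},{"fingers":1,"offset":[0,0,0],"spin":0.16},{"fingers":1,"offset":[0,0,0],"spin":0.18},{"fingers":1,"offset":[0,0,0],"spin":0.18},{"fingers":1,"offset":[0,0,0],"spin":0.16},{"fingers":1,"offset":[0,0,0],"spin":0.1},{"fingers":1,"offset":[0,0,0],"spin":0.05},{"fingers":1,"offset":[0,0,0],"spin":0}]'; python3 go.py 659 126.7 140 -85
python3 - <<'E'
from h import *
from scipy.spatial.transform import Rotation as Ro
print(Ro.from_rotvec(ctrl.read_state()["tcp_rot"]).as_matrix().round(3))
I,W,c=cloud("wrist"); cv2.imwrite("pics/w9.png",I)
q=band(W,(150,50,470,300),6,14); q=q[(abs(q[:,0]-659)<45)&(abs(q[:,1]-127)<45)]
show("ring",rect(q[:,:2])); print(len(q),q.mean(0))
E
```

```text
time: 46.0
eef_pos: [668.1, 108.0, 131.2]
tcp_rot: [2.261, -2.116, -0.057]
ft_force: [0.2, -0.6, -0.1]
grip_width: 88.1
t 46.0 p [668.1 108.  131.2] yaw -86.2 tilt 3.27 w 88.1 F [ 0.2 -0.6 -0.1] q7 -1.83
spin -0.021 then offset [-19.4   8.   -8.4] norm 22.6 xyonly 21.0
[[ 0.066 -0.996 -0.057]
 [-0.998 -0.066 -0.007]
 [ 0.003  0.057 -0.998]]
ring [659.6 127.3] [57.1 56.1] 1.4
1256 [660.2781464  127.42174984  11.652554  ]
```

View pics/w9.png

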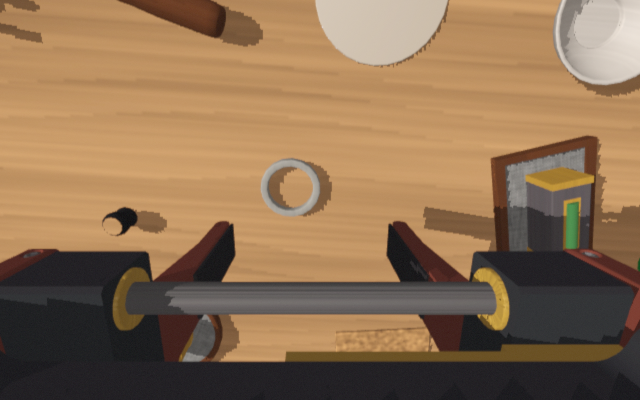

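The ring is at (290,187), i.e. (659.3, 127) mm, and the jaw axis is level. Approaching in steps.

```bash
python3 -m creep '[{"fingers":1,"offset":[-9,2,0],"spin":-0.02},{"fingers":1,"offset":[-9,0,8],"spin":0},{"fingers":1,"offset":[0,0,16],"spin":0},{"fingers":1,"offset":[0,0,24],"spin":0},{"fingers":1,"offset":[0,0,24],"spin":0},{"fingers":1,"offset":[0,0,12],"spin":0},{"fingers":1,"offset":[0,0,4],"spin":0},{"fingers":1,"offset":[0,0,0],"spin":0}]' >/dev/null; python3 -m creep '[{"fingers":1,"offset":[0,0,0],"spin":0}]';python3 go.py 659.3 127 4 -85
```

```text
time: 47.18
eef_pos: [658.3, 127.1, 37.1]
tcp_rot: [2.289, -2.086, -0.06]
ft_force: [0.8, 0.2, 0.9]
grip_width: 88.1
t 47.17 p [658.3 127.1  37.1] yaw -84.7 tilt 3.37 w 88.1 F [0.8 0.2 0.9] q7 -1.86
spin 0.005 then offset [ 0.2 -3.  33. ] norm 33.1 xyonly 3.0
```

```bash
python3 -m creep '[{"fingers":1,"offset":[0,-1.5,6],"spin":0},{"fingers":1,"offset":[0,-1.5,10],"spin":0},{"fingers":1,"offset":[0,0,6],"spin":0},{"fingers":1,"offset":[0,0,3],"spin":0},{"fingers":1,"offset":[0,0,0],"spin":0},{"fingers":1,"offset":[0,0,0],"spin":0}]';python3 go.py 659.3 127 4 -85
```

```text
time: 47.92
eef_pos: [660.7, 127.3, 11.3]
tcp_rot: [2.289, -2.087, -0.058]
ft_force: [-0.1, -1.2, 0.2]
grip_width: 87.6
t 47.92 p [660.7 127.3  11.3] yaw -84.7 tilt 3.27 w 87.6 F [-0.1 -1.2  0.2] q7 -1.87
spin 0.005 then offset [0.2 1.  7.3] norm 7.4 xyonly 1.0
```

```bash
python3 -m creep '[{"fingers":1,"offset":[0,0.8,3],"spin":0},{"fingers":1,"offset":[0,0,2.5],"spin":0},{"fingers":1,"offset":[0,0,1],"spin":0},{"fingers":1,"offset":[0,0,0],"spin":0}]';python3 go.py 659.3 127 4 -85
```

```text
time: 48.42
eef_pos: [659.6, 127.3, 4.8]
tcp_rot: [2.29, -2.088, -0.058]
ft_force: [0.7, -0.4, 0.2]
grip_width: 87.5
t 48.42 p [659.6 127.3   4.8] yaw -84.7 tilt 3.24 w 87.5 F [ 0.7 -0.4  0.2] q7 -1.87
spin 0.005 then offset [0.2 0.3 0.8] norm 0.9 xyonly 0.4
```

```bash
python3 -m creep '[{"fingers":1,"offset":[0,0,1],"spin":0},{"fingers":-1,"offset":[0,0,0],"spin":0},{"fingers":-1,"offset":[0,0,0],"spin":0},{"fingers":-1,"offset":[0,0,0],"spin":0},{"fingers":-1,"offset":[0,0,0],"spin":0},{"fingers":-1,"offset":[0,0,0],"spin":0}]';python3 go.py 659.3 127 4 -85; python3 -m creep '[{"fingers":-1,"offset":[0,0,-5],"spin":0},{"fingers":-1,"offset":[0,0,-10],"spin":0},{"fingers":-1,"offset":[0,0,-18],"spin":0},{"fingers":-1,"offset":[0,0,-25],"spin":0},{"fingers":-1,"offset":[0,0,-20],"spin":0},{"fingers":-1,"offset":[0,0,-10],"spin":0},{"fingers":-1,"offset":[0,0,0],"spin":0},{"fingers":-1,"offset":[0,0,0],"spin":0}]'; python3 go.py 478.1 256.6 95 -85
python3 - <<'E'
from h import *
I=ctrl.camera("wrist")["image"]; J=ctrl.camera("scene")["image"]
cv2.imwrite("pics/w10.png",np.hstack([I[150:,150:480],cv2.resize(J[150:400,150:480],None,fx=1,fy=1)]))
E
```

```text
time: 49.18
eef_pos: [659.7, 127.3, 3.9]
tcp_rot: [2.29, -2.088, -0.057]
ft_force: [0.0, 0.6, -0.6]
grip_width: 56.2
t 49.17 p [659.7 127.3   3.9] yaw -84.7 tilt 3.21 w 56.2 F [ 0.   0.6 -0.6] q7 -1.87
spin 0.005 then offset [ 0.3  0.5 -0. ] norm 0.5 xyonly 0.5
time: 50.18
eef_pos: [665.7, 128.2, 99.9]
tcp_rot: [2.292, -2.089, -0.055]
ft_force: [-0.1, -0.5, -0.8]
grip_width: 56.3
t 50.17 p [665.7 128.2  99.9] yaw -84.7 tilt 3.03 w 56.3 F [-0.1 -0.5 -0.8] q7 -1.85
spin 0.005 then offset [-144.3  175.2   14. ] norm 227.4 xyonly 227.0
```

View pics/w10.png

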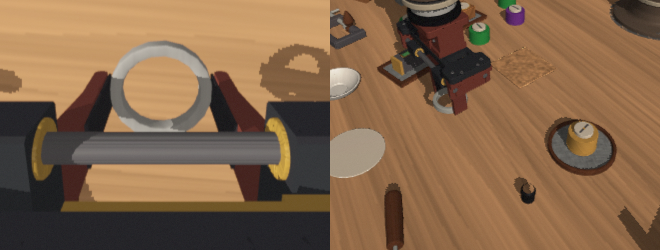

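The ring came up in the grip, shown at (160,85) of the left half. The width of 56 instead of 58 needs a check, so I measure the ring's position relative to the tool.

Run:
```python
from h import *
from scipy.spatial.transform import Rotation as Ro
I,W,c=cloud("wrist"); s=ctrl.read_state()
R=Ro.from_rotvec(s["tcp_rot"]).as_matrix()
m=np.zeros((400,640),bool); m[185:285,255:368]=True
sat=I.max(-1).astype(int)-I.min(-1); m&=(sat<30)&(W[...,2]>80)&(W[...,2]<120)
p=W[m]; print(len(p)); T=(p-s["eef_pos"])@R
show("world",rect(p[:,:2])); print("tool mean",T.mean(0).round(1),T.min(0).round(1),T.max(0).round(1))
A=np.c_[p[:,:2],np.ones(len(p))]; k=np.linalg.lstsq(A,p[:,2],rcond=None)[0]; print("slope",k[:2].round(3))
show("tool",rect(T[:,:2]))
(x,y),r=cv2.minEnclosingCircle(T[:,:2].astype(np.float32)); print(x,y,r)
v=np.argwhere(m); print(v.min(0),v.max(0))
```

```text
3993
world [667.5 129.2] [53.7 59. ] 3.6
tool mean [-0.6 -1.9 -7.9] [-30.2 -28.6 -21. ] [28.8 25.2  2.9]
slope [0.02  0.001]
tool [-0.9 -1.8] [59.  53.7] 1.6
-0.7475409507751465 -1.8583630323410034 30.37369155883789
[191 255] [281 367]
```

The ring is centred in the jaws and flat. Moving to the compass.

```bash
python3 -m creep '[{"fingers":-1,"offset":[-7,9,0],"spin":0},{"fingers":-1,"offset":[-15,18,1],"spin":0},{"fingers":-1,"offset":[-22,26,1],"spin":0},{"fingers":-1,"offset":[-28,34,1],"spin":0},{"fingers":-1,"offset":[-28,34,1],"spin":0},{"fingers":-1,"offset":[-22,27,1],"spin":0},{"fingers":-1,"offset":[-14,17,0],"spin":0},{"fingers":-1,"offset":[-7,9,0],"spin":0}]' >/dev/null; python3 -m creep '[{"fingers":-1,"offset":[0,0,0],"spin":0},{"fingers":-1,"offset":[0,0,0],"spin":0},{"fingers":-1,"offset":[0,0,0],"spin":0}]'; python3 go.py 478.4 256.8 60 -85
```

```text
time: 51.7
eef_pos: [467.6, 258.7, 100.7]
tcp_rot: [2.289, -2.085, -0.06]
ft_force: [-0.4, -0.2, 0.1]
grip_width: 56.3
t 51.7 p [467.6 258.7 100.7] yaw -84.6 tilt 3.41 w 56.3 F [-0.4 -0.2  0.1] q7 -2.18
spin 0.006 then offset [  2.7 -13.   40. ] norm 42.1 xyonly 13.3
```

```bash
python3 -m creep '[{"fingers":-1,"offset":[1.3,-6,0],"spin":0},{"fingers":-1,"offset":[1.3,-6,6],"spin":0},{"fingers":-1,"offset":[0,0,12],"spin":0},{"fingers":-1,"offset":[0,0,10],"spin":0},{"fingers":-1,"offset":[0,0,5],"spin":0},{"fingers":-1,"offset":[0,0,0],"spin":0},{"fingers":-1,"offset":[0,0,0],"spin":0}]'; python3 go.py 478.4 256.8 54 -85
```

```text
time: 52.58
eef_pos: [479.1, 255.4, 63.4]
tcp_rot: [2.285, -2.086, -0.061]
ft_force: [-0.6, -0.1, -1.3]
grip_width: 56.5
t 52.58 p [479.1 255.4  63.4] yaw -84.8 tilt 3.5 w 56.5 F [-0.6 -0.1 -1.3] q7 -2.18
spin 0.004 then offset [-1.4  0.   9.4] norm 9.5 xyonly 1.4
```

```bash
python3 -m creep '[{"fingers":-1,"offset":[-1.3,0,2],"spin":0},{"fingers":-1,"offset":[0,0,4],"spin":0},{"fingers":-1,"offset":[0,0,2],"spin":0},{"fingers":-1,"offset":[0,0,0],"spin":0},{"fingers":-1,"offset":[0,0,0],"spin":0}]'; python3 go.py 478.4 256.8 45 -85
python3 - <<'E'
from h import *
I=ctrl.camera("wrist")["image"]; J=ctrl.camera("scene")["image"]
cv2.imwrite("pics/w11.png",np.hstack([cv2.resize(I[180:300,230:390],(400,300)),cv2.resize(J[240:330,350:470],(400,300))]))
E
```

```text
time: 53.2
eef_pos: [478.8, 257.1, 55.6]
tcp_rot: [2.286, -2.087, -0.06]
ft_force: [0.8, 0.2, 0.1]
grip_width: 56.3
t 53.2 p [478.8 257.1  55.6] yaw -84.8 tilt 3.43 w 56.3 F [0.8 0.2 0.1] q7 -2.18
spin 0.004 then offset [ 0.3 -0.2 10.6] norm 10.6 xyonly 0.3
```

View pics/w11.png

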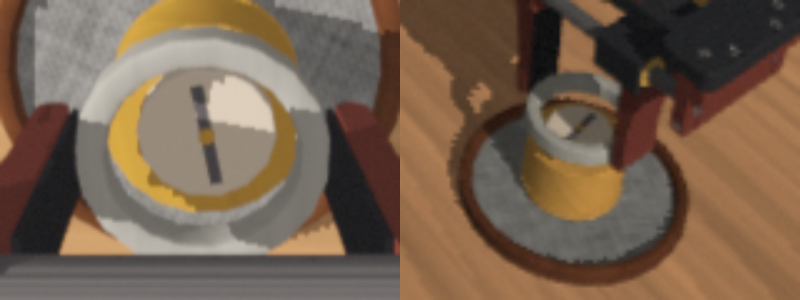

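The ring hovers concentric over the dial (dial centre (207,140), ring centre (203,135) in the left half). Lowering.

```bash
python3 -m creep '[{"fingers":-1,"offset":[0,0,2],"spin":0},{"fingers":-1,"offset":[0,0,2.5],"spin":0},{"fingers":-1,"offset":[0,0,2],"spin":0},{"fingers":-1,"offset":[0,0,1],"spin":0},{"fingers":-1,"offset":[0,0,0],"spin":0},{"fingers":-1,"offset":[0,0,0],"spin":0}]'; python3 go.py 478.4 256.8 44.5 -85
```

```text
time: 54.05
eef_pos: [478.4, 257.0, 47.6]
tcp_rot: [2.286, -2.087, -0.06]
ft_force: [0.1, -0.8, -0.1]
grip_width: 56.2
t 54.05 p [478.4 257.   47.6] yaw -84.8 tilt 3.42 w 56.2 F [ 0.1 -0.8 -0.1] q7 -2.19
spin 0.004 then offset [ 0.2 -0.2  3.1] norm 3.1 xyonly 0.3
```

```bash
python3 -m creep '[{"fingers":-1,"offset":[0,0,1],"spin":0},{"fingers":-1,"offset":[0,0,1],"spin":0},{"fingers":-1,"offset":[0,0,0.8],"spin":0},{"fingers":-1,"offset":[0,0,0],"spin":0}]'; python3 go.py 478.4 256.8 44.5 -85
```

```text
time: 54.55
eef_pos: [478.2, 257.0, 44.7]
tcp_rot: [2.286, -2.087, -0.06]
ft_force: [-0.5, -0.3, -0.2]
grip_width: 56.3
t 54.55 p [478.2 257.   44.7] yaw -84.8 tilt 3.42 w 56.3 F [-0.5 -0.3 -0.2] q7 -2.19
spin 0.004 then offset [ 0.2 -0.2  0.2] norm 0.3 xyonly 0.3
```

Release and rise.

```bash
python3 -m creep '[{"fingers":-1,"offset":[0,0,0.4],"spin":0},{"fingers":1,"offset":[0,0,0],"spin":0},{"fingers":1,"offset":[0,0,0],"spin":0},{"fingers":1,"offset":[0,0,0],"spin":0},{"fingers":1,"offset":[0,0,0],"spin":0},{"fingers":1,"offset":[0,0,0],"spin":0},{"fingers":1,"offset":[0,0,0],"spin":0}]'; python3 -m creep '[{"fingers":1,"offset":[0,0,-5],"spin":0},{"fingers":1,"offset":[0,0,-12],"spin":0},{"fingers":1,"offset":[0,0,-20],"spin":0},{"fingers":1,"offset":[0,0,-25],"spin":0},{"fingers":1,"offset":[0,0,-20],"spin":0},{"fingers":1,"offset":[0,0,-10],"spin":0},{"fingers":1,"offset":[0,0,0],"spin":0},{"fingers":1,"offset":[0,0,0],"spin":0}]'
python3 - <<'E'
from h import *
I,W,c=cloud("wrist"); J,V,c2=cloud("top"); S=ctrl.camera("scene")["image"]
cv2.imwrite("pics/w12.png",np.hstack([cv2.resize(I[120:270,220:420],(400,300)),cv2.resize(S[230:335,340:480],(400,300))])); cv2.imwrite("pics/t12.png",J)
q=band(W,(200,80,450,300),46,62); q=q[(abs(q[:,0]-478)<45)&(abs(q[:,1]-257)<45)]
show("ring+dial",rect(q[:,:2])); print(len(q),q[:,2].mean())
def clean(g):
    n,l,s,_=cv2.connectedComponentsWithStats(g.astype(np.uint8)); return l==1+np.argmax(s[1:,4])
for n,r,lo in [("square",(408,187,472,248),35),("oblong",(345,92,412,170),35),("ka",(314,160,334,180),16),("kb",(180,127,202,148),16)]:
    m=np.zeros((400,640),bool);u0,v0,u1,v1=r;m[v0:v1,u0:u1]=True; m&=(V[...,2]>lo)&(V[...,2]<60)
    if m.any(): show(n,rect(V[clean(m)][:,:2]))
E
```

```text
time: 55.42
eef_pos: [478.5, 257.2, 44.5]
tcp_rot: [2.287, -2.087, -0.06]
ft_force: [0.7, 0.0, -0.2]
grip_width: 87.6
time: 56.42
eef_pos: [484.3, 258.0, 142.7]
tcp_rot: [2.288, -2.088, -0.059]
ft_force: [0.4, 0.4, -1.0]
grip_width: 88.0
ring+dial [478.2 257.6] [57.  56.7] 61.6
2623 50.60913458440272
square [ 460.4 -260.1] [50.1 51. ] 16.8
oblong [ 651.9 -126.4] [86.5 34.7] 17.5
ka [552.4  -7.3] [21.4 21.9] 1.9
kb [612.6 289.9] [13.8 22.4] 41.2
```

View pics/w12.png

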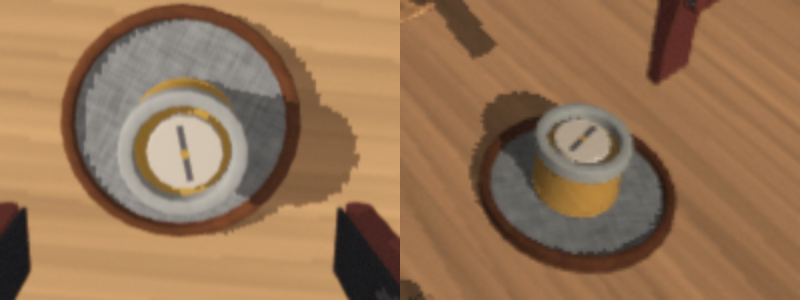

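View pics/t12.png

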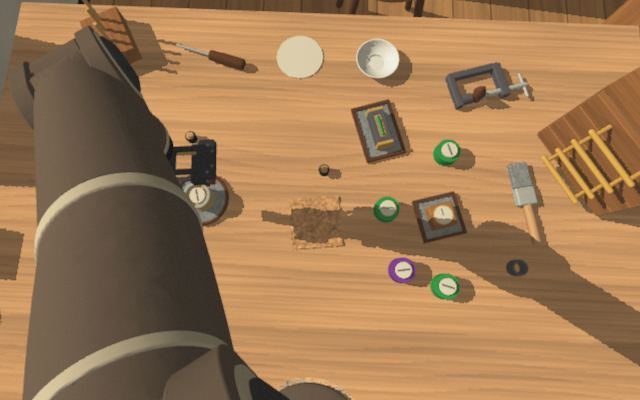

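The ring lies around the dial (left half, (183,152)). The top view shows the level at (380,127), the hygrometer at (441,215) and both knobs in place. The arm is clear, so I hand in.

```bash
python3 -c "
from bench import ctrl
print(ctrl.job_done())"
```

```text
the job is handed in; nothing more can be done
None
```

I finished the task in about 56 s of the 136 s allowed and handed it in; the hand-in reports no verdict. I parked the compass on the cork mat, then put the hygrometer in the square tray, the level in the oblong tray and the compass in the round tray. Last, I laid the bezel on the compass's shoulder.

The last camera checks showed:
- **Hygrometer:** about 1 mm from the centre of its tray.
- **Level:** within 1 mm of its tray's centre, and lengthwise to within about 0.2°.
- **Compass:** within about 1 mm of its tray's centre. I measured this just after placing it, before the bezel went on.
- **Bezel:** about 1 mm from the compass's axis, with ring and dial tops at about 50 mm as expected.
- **Knobs:** unmoved to within about 1–2 mm, the limit of the measurement.
- **Gripper:** open and clear of everything, about 100 mm above the bezel.

Two readings differed from what I expected:
- **Tool tilt:** the tool drifted up to about 3.5° off vertical during the run. I gripped the bezel with the jaws level across that tilt, so it stayed flat.
- **Bezel width:** the grip width on the bezel read 56 mm rather than 58 mm, but the camera showed it centred in the jaws.

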